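# Dress the miniature-furniture display

### The job

Hang the little spot lamp on the stud of the upright: slip its keyhole over the stud's head, slide it down until it hangs fully home, then swing the upright's locking lever shut over it. Next stand every tall cupboard upright and square (its broad side along the step) wholly on the riser's back step, and only when all of those are there set every low cabinet on the front step in the same way. Leave the crib, chairs, little table and other goods where they are; if a piece gets knocked out of place, put it right.

Things in the scene. Friction and masses are not known exactly. Their poses are not given: they have to be found in the camera images.
- lamp_fin (a point): Grip fin on top of a small white battery spot lamp (150 g) that stands upright: back plate 56 wide, 106 tall, 5 thick; lamp box (52 deep, 50 wide, 32 tall) at its foot in front. Fin 12 thick (y), 41 long (x), 78 to 106 above the lamp's underside; pinch it by its sides from above. Point: 94 up, 27 in front of the plate's back face. z up, x from lamp front to its flat back, y along the width
- lamp_slot (a point): Point in the lamp's plate (mid-thickness, 67 above the underside, centre line) where the stud sits when the lamp hangs fully home; axes as lamp_fin, which lies 24.5 in front (-x) and 27 above. Keyhole: a 22 x 22 square entry hole centred 20 below this point, and from it a 10 wide slot upward, ending 3 above this point
- stud (a point): Headed stud on a fixed aluminium upright (60 wide, 16 thick, 150 tall). It stands out level along -x at 110 above the table: shank 6 diameter, head 16 diameter, 8 to 12 out from the upright's face. Point: on its axis, 2.5 out from the face, where lamp_slot lies when the lamp hangs home, back against the upright. z up, x into the face (as the lamp's x when hung)
- lever (a joint): Locking lever on the upright's top: flat steel arm, 14 wide, 7 thick, top at 164 above the table, turning level about a vertical pivot. 0 rad = shut on its stop, arm along the stud's -x over the hung lamp, 8 above it; grows anticlockwise seen from above, so that the arm lies along -x of the stud turned by this angle; range 0 to 2.4, starts 1.7 to 2.3. Stays where left; about 1 N moves it
- lever_pin (a point): Round upright pin at the end of the lever's arm, 11 diameter, from 164 to 194 above the table, 52 from the pivot; this point is half-way up it, on its axis. Pinch or push it to swing the lever
- lever_pivot (a point): The lever's pivot axis, at the height of lever_pin
- back_step (a point): Fixed grey stepped riser: centre of the top of its higher back step (50 above the table), farther from the robot, 90 deep (x), 370 long (y), open at the back and ends. x points to the back (away from the robot), y along the step, z up
- front_step (a point): Centre of the top of the riser's lower front step (20 above the table), nearer the robot, 90 deep (x) and 370 long (y); it ends at the back step's 30 mm riser face. Axes as back_step
- tall1_mid (a point): Loose miniature white two-door wardrobe, one of the tall pieces (may be absent): a plain upright box 56 wide (y), 40 deep (x), 124 tall, about 120 g; point at its centre, half-way up. z up, its front with the doors or drawers looks along -x
- tall2_mid (a point): Loose miniature light-wood cupboard with four doors, one of the tall pieces (may be absent): a plain upright box 50 wide (y), 40 deep (x), 118 tall, about 120 g; point at its centre, half-way up. z up, its front with the doors or drawers looks along -x
- tall3_mid (a point): Loose miniature dark-wood two-door wardrobe, one of the tall pieces (may be absent): a plain upright box 54 wide (y), 42 deep (x), 128 tall, about 120 g; point at its centre, half-way up. z up, its front with the doors or drawers looks along -x
- low1_mid (a point): Loose miniature light-wood three-drawer chest, one of the low pieces (may be absent): a plain upright box 54 wide (y), 36 deep (x), 52 tall, about 55 g; point at its centre, half-way up. z up, its front with the doors or drawers looks along -x
- low2_mid (a point): Loose miniature white two-door cabinet, one of the low pieces (may be absent): a plain upright box 46 wide (y), 38 deep (x), 50 tall, about 55 g; point at its centre, half-way up. z up, its front with the doors or drawers looks along -x
- low3_mid (a point): Loose miniature dark-wood six-drawer chest, one of the low pieces (may be absent): a plain upright box 50 wide (y), 36 deep (x), 54 tall, about 55 g; point at its centre, half-way up. z up, its front with the doors or drawers looks along -x
- crib: Bystander, not to be disturbed: white miniature crib, 105 x 60 x 75 tall; origin at the centre of its underside
- chair: Bystander, not to be disturbed: dark miniature chair, 40 x 40 x 88 tall; origin at the centre of its underside
- chair2: Bystander, not to be disturbed: white miniature chair, 40 x 40 x 88 tall; origin at the centre of its underside
- table_mini: Bystander, not to be disturbed: miniature table, 90 x 60 x 60 tall; origin at the centre of its underside
- carton: Bystander, not to be disturbed: cardboard box, 110 x 80 x 60 tall; origin at the centre of its underside
- tape: Bystander, not to be disturbed: roll of clear tape lying flat, 90 across, 24 tall; origin at the centre of its underside
- pot: Bystander, not to be disturbed: white ceramic cup, 72 across, 90 tall; origin at the centre of its underside
There are look-alikes about, which are no part of the job. What is shaped like the part that bears lamp_fin but pink or yellow is not meant.

How it is judged (in metres and radians):
On the way, in this order (a step that is already met when the one before it is completed fails the run):
1. the lamp hangs fully home on the stud (distance between lamp_slot and stud below 0.008 m and angle between lamp_slot's own z axis and vertical below 0.12 rad), for 0.2 s.
2. the locking lever is shut over the hung lamp (all of step 1 and value of joint lever below 0.15 rad), for 0.2 s.
3. every tall piece stands on the back step (x of tall1_mid in the frame of back_step between -0.027 and 0.027 m and y of tall1_mid in the frame of back_step between -0.162 and 0.162 m and z of tall1_mid in the frame of back_step between 0.056 and 0.068 m and angle between each of tall1_mid, tall2_mid, tall3_mid's own z axis and vertical below 0.1 rad and angle between the x axis of each of tall1_mid, tall2_mid, tall3_mid and the x axis of back_step, either way round below 0.21 rad and x of tall2_mid in the frame of back_step between -0.027 and 0.027 m and y of tall2_mid in the frame of back_step between -0.162 and 0.162 m and z of tall2_mid in the frame of back_step between 0.053 and 0.065 m and x of tall3_mid in the frame of back_step between -0.027 and 0.027 m and y of tall3_mid in the frame of back_step between -0.162 and 0.162 m and z of tall3_mid in the frame of back_step between 0.058 and 0.07 m), for 0.2 s.
4. every low piece stands on the front step (x of low1_mid in the frame of front_step between -0.027 and 0.027 m and y of low1_mid in the frame of front_step between -0.162 and 0.162 m and z of low1_mid in the frame of front_step between 0.02 and 0.032 m and angle between each of low1_mid, low2_mid, low3_mid's own z axis and vertical below 0.1 rad and angle between the x axis of each of low1_mid, low2_mid, low3_mid and the x axis of front_step, either way round below 0.21 rad and x of low2_mid in the frame of front_step between -0.027 and 0.027 m and y of low2_mid in the frame of front_step between -0.162 and 0.162 m and z of low2_mid in the frame of front_step between 0.019 and 0.031 m and x of low3_mid in the frame of front_step between -0.027 and 0.027 m and y of low3_mid in the frame of front_step between -0.162 and 0.162 m and z of low3_mid in the frame of front_step between 0.021 and 0.033 m), for 0.2 s.
At the end, for the whole second after the job is handed in: lamp_slot within 8 mm of stud, lamp tilt < 0.12; lever < 0.15; each tall piece on the back step, each low one on the front step: centre within 27 mm of its centre line and 162 mm of its middle, bottom within 6 mm of its top, tilt < 0.1, broad side within 0.21 rad of its length (all of step 2 and all of step 3 and all of step 4); the robot touches nothing.
It fails at once if a bystander is shifted by more than 40 mm (distance of any of crib, chair, chair2, table_mini, carton, tape, pot from where it was at the start of the episode above 0.04 m).
It fails at once if a low piece stands on the front step while a tall piece is still off the riser (((x of low1_mid in the frame of front_step between -0.04 and 0.04 m and y of low1_mid in the frame of front_step between -0.18 and 0.18 m and z of low1_mid in the frame of front_step below 0.04 m) or (x of low2_mid in the frame of front_step between -0.04 and 0.04 m and y of low2_mid in the frame of front_step between -0.18 and 0.18 m and z of low2_mid in the frame of front_step below 0.04 m) or (x of low3_mid in the frame of front_step between -0.04 and 0.04 m and y of low3_mid in the frame of front_step between -0.18 and 0.18 m and z of low3_mid in the frame of front_step below 0.04 m)) and ((x of tall1_mid in the frame of front_step below -0.075 m or y of tall1_mid in the frame of front_step below -0.22 m or y of tall1_mid in the frame of front_step above 0.22 m) or (x of tall2_mid in the frame of front_step below -0.075 m or y of tall2_mid in the frame of front_step below -0.22 m or y of tall2_mid in the frame of front_step above 0.22 m) or (x of tall3_mid in the frame of front_step below -0.075 m or y of tall3_mid in the frame of front_step below -0.22 m or y of tall3_mid in the frame of front_step above 0.22 m))).
Of tall1, tall2, tall3 only 2 to 3 are there at a start; the rules pass over those that are not, and their reading is None.
Of low1, low2, low3 only 2 to 3 are there at a start; the rules pass over those that are not, and their reading is None.
At some moment in a run one of low1, low2, low3 may be knocked a few centimetres aside while the robot is not near it.
It also fails if it takes over 210 s, if anything falls off the work surface, if the arm or the gripper's body presses on something with over 40 N, if the wrist force passes 120 N, or if a joint passes its speed limit or range.

### The arm

A 6-joint arm with a two-finger parallel gripper is mounted at the origin on the work surface. World frame = base frame: x ahead of the robot, y to its left, z up, the work surface at z = 0. Lengths are in mm, angles in rad, forces in N, time in s.
With the tool pointing down it reaches from about 400 to 925 mm from the base axis. Payload 12.5 kg.
Tool frame: the origin (TCP) lies on the centre line of the jaws, within the pads' length; the fingertips stand 17 mm ahead of it and the grasp point (between the pads) lies 2 mm behind it; z points along the fingers, y is the line along which they close (so a half turn about z gives the same grasp; the last joint's range is limited). The gripper opens to 95 mm and grips with 3 to 60 N. Pads are 20 mm wide; open, the fingers measure 119 mm over their backs; the gripper's body (75 mm by 180 mm) begins 59 mm behind the grasp point.
Start: joints at [-1.298, 0.491, 1.559, -0, 1.092, -0.106], TCP at [231.153, -580.704, 198.061] pointing down, gripper open.
Joint ranges: [-3.1, 3.1], [-0.84, 2.19], [0.05, 2.79], [-1.13, 4.28], [0.06, 2.93], [-2.69, 2.69]. Speed limits (rad/s): [2.22, 2.22, 2.79, 3.14, 3.14, 3.14].

### API

Orientations are given as [roll, pitch, yaw] about the fixed x, y, z axes, in that order (R = Rz(yaw) Ry(pitch) Rx(roll)).
In Python, from cell import env gives the robot as it stands.
- The arm moves only by the tool drive_tool, never from a script. Its argument "deltas" is text: rows parted by semicolons, each of 4 numbers parted by spaces: the shift along the world's x, y, z normalised to -1 to 1, where 1 is 100 mm, then the turn about the world's z normalised to -1 to 1, where 1 is 180 degrees. A call has 1 to 10 rows; each row shifts and turns the commanded pose from where the row before left it; what a row does not reach is not made up. A row lasts 1/12 s, in which the tool goes at most 41.7 mm and 7.16 degrees, less where a joint would pass 70% of its speed; a pose out of reach is approached as far as the arm can. A call with a number of a shift or a turn outside -1 to 1 is refused whole. A call with a gripper value outside its range is refused whole. "gripper" is the closure, from 0 (fully open) to 1 (shut), set as the call begins (left out, the last holds). The fingers move at their own pace and stop on an object; the grip force is fixed at half the most. Time passes only in rows, so rows that do not move let the fingers close. It gives the time, the measured TCP pose, the force, the opening and the grip force at its end, in the units of the state.
- env.state(): the state, without advancing time (a new reading comes with each control period).
- env.read_camera(name): name is "scene" or "top" or "wrist"; returns (picture, depth): 384x512x3 uint8, red, green, blue; 384x512 float32, mm along the optical axis (not along the pixel's ray), 0 where there is no reading.
- env.camera_params(name): a dict with "mtx" (3x3 intrinsics, pixels), "camera_from_world" (4x4, takes a point from world to camera coordinates); the wrist camera has in their place "mount" (4x4, takes a point from camera to tool coordinates, whose origin is the TCP and whose axes are the flange's). Camera axes: x right, y down, z forward; pixel columns grow to the right and rows downward; lengths in mm; the calibration is good to about 2 mm. A picture is of the moment at which its call begins: read the wrist's pose just before it. camera_params takes no time and is no camera call.
- env.job_done(): hands the job in; it is judged then, once.
The state is a dict: "t": time; "joints": joint angles; "qvel": joint speeds; "tau": joint torques, N m; "eef_pos": TCP position; "tcp_rot": TCP orientation; "ft_force": force on the tool from outside, world axes, zero at the start; "moment": the same for the moment, N m; "opening": opening from 0.0 (shut) to 1.0 (fully open); "grip_force": force on a finger pad.
Only numpy, scipy, OpenCV 4.12 (cv2) and the standard library are available. Lean on these libraries where they do the work, as an engineer would, in place of code of your own. Each camera call takes 0.05 s, during which the arm holds its last target. There are 200 camera calls.

## Working session

There is one attempt and no reset: what is moved stays moved. The work goes in short steps, Python scripts to look and compute and a tool call to move; the robot and the scene stay as the last step left them, time stands still between calls to the robot, and variables do not carry over. Pictures are saved under pics/ and viewed, at most 14 in all, crops included, and the job is handed in when it is done.

Besides the shell and the picture viewer there is one more tool, called after "Call:" as name(argument=value, ...), one argument or row to a line, values as JSON. drive_tool: Moves the arm, as the interface text tells. Its arguments: {"type":"object","properties":{"deltas":{"type":"string"},"gripper":{"type":"number"}},"required":["deltas"]}

```bash
ls; mkdir -p pics
cat > h.py <<'E'
import numpy as np, cv2
from cell import env
from scipy.spatial.transform import Rotation as R
def cam(name):
    s=env.state(); im,d=env.read_camera(name); p=env.camera_params(name); K=np.array(p["mtx"])
    if name=="wrist":
        T=np.eye(4); T[:3,:3]=R.from_euler('xyz',s["tcp_rot"]).as_matrix(); T[:3,3]=s["eef_pos"]
        W=T@np.array(p["mount"])
    else: W=np.linalg.inv(np.array(p["camera_from_world"]))
    return im,d,K,W
def cloud(d,K,W):
    v,u=np.indices(d.shape); z=d
    P=np.stack([(u-K[0,2])/K[0,0]*z,(v-K[1,2])/K[1,1]*z,z],-1)
    Q=P@W[:3,:3].T+W[:3,3]; Q[d<=0]=np.nan; return Q
def save(n,im): cv2.imwrite("pics/"+n+".png",cv2.cvtColor(im,cv2.COLOR_RGB2BGR))
E
python3 - <<'E'
from h import *
for n in("top","scene"):
    im,d,K,W=cam(n); save(n,im); np.savez(n,im=im,d=d,K=K,W=W); print(n,W.round(3),K)
print(env.state(), env.camera_params("wrist"))
E
```

```text
pics
top [[-6.000000e-03 -9.860000e-01  1.670000e-01  2.777910e+02]
 [-1.000000e+00  1.000000e-02  1.800000e-02 -8.075800e+01]
 [-1.900000e-02 -1.670000e-01 -9.860000e-01  1.661859e+03]
 [ 0.000000e+00  0.000000e+00  0.000000e+00  1.000000e+00]] [[473.66238084   0.         257.59252824]
 [  0.         473.66238084 185.31682565]
 [  0.           0.           1.        ]]
scene [[-5.550000e-01  6.680000e-01 -4.960000e-01  1.255376e+03]
 [ 8.320000e-01  4.520000e-01 -3.220000e-01  3.997170e+02]
 [ 9.000000e-03 -5.920000e-01 -8.060000e-01  1.258681e+03]
 [ 0.000000e+00  0.000000e+00  0.000000e+00  1.000000e+00]] [[433.63326449   0.         259.78518592]
 [  0.         433.63326449 187.96084059]
 [  0.           0.           1.        ]]
{'t': 0.1, 'joints': array([-1.29761135e+00,  4.91477476e-01,  1.55938511e+00, -3.41239666e-05,
        1.09169011e+00, -1.05608943e-01]), 'qvel': array([-0.00041125, -0.00154141, -0.00180799,  0.00062106,  0.00189151,
       -0.00072983]), 'tau': array([ 3.01026710e-03, -6.13621402e+01, -2.58606058e+01,  6.94244402e-02,
        4.70185967e-02, -5.41697989e-05]), 'eef_pos': array([ 231.07111047, -580.47112885,  197.53490835]), 'tcp_rot': array([-3.14063478e+00, -7.11017402e-05,  3.78809628e-01]), 'ft_force': array([0.8224572 , 0.70405301, 0.49758456]), 'moment': array([-0.00040415,  0.01509132, -0.06827723]), 'grip_force': 0.0, 'opening': 0.9975412134789768} {'mtx': array([[297.00003366,   0.        , 250.93450102],
       [  0.        , 297.00003366, 195.97458295],
       [  0.        ,   0.        ,   1.        ]]), 'mount': array([[ 2.41146729e-04, -9.64766425e-01, -2.63107747e-01,
         7.33613127e+01],
       [ 9.99999348e-01, -6.09892960e-05,  1.14016786e-03,
        -1.03308950e-02],
       [-1.11604242e-03, -2.63107851e-01,  9.64765782e-01,
        -1.86319513e+02],
       [ 0.00000000e+00,  0.00000000e+00,  0.00000000e+00,
         1.00000000e+00]])}
```

Run:
```python
from h import *
for n in("top","scene"):
    im=np.load(n+".npz")["im"]; save(n+"b",cv2.resize(im,(800,600),interpolation=cv2.INTER_CUBIC))
```

```text
(no output)
```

View pics/topb.png

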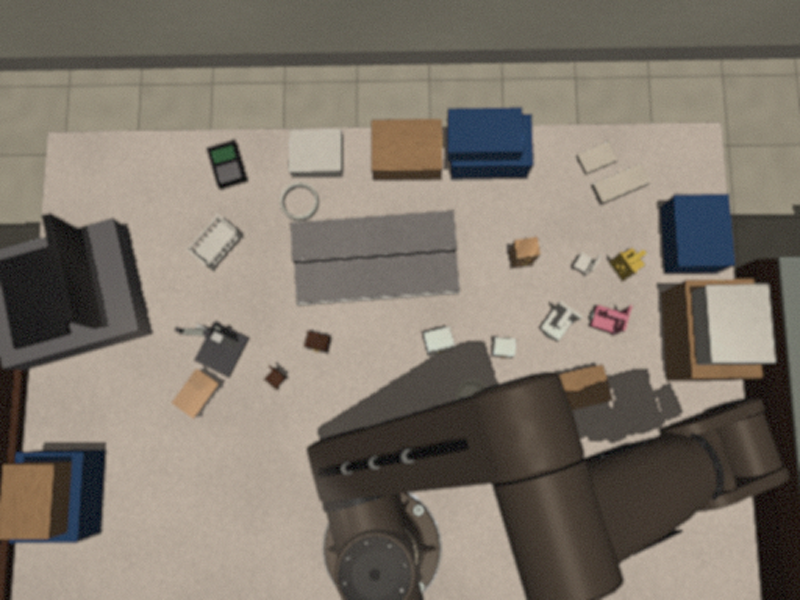

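View pics/sceneb.png

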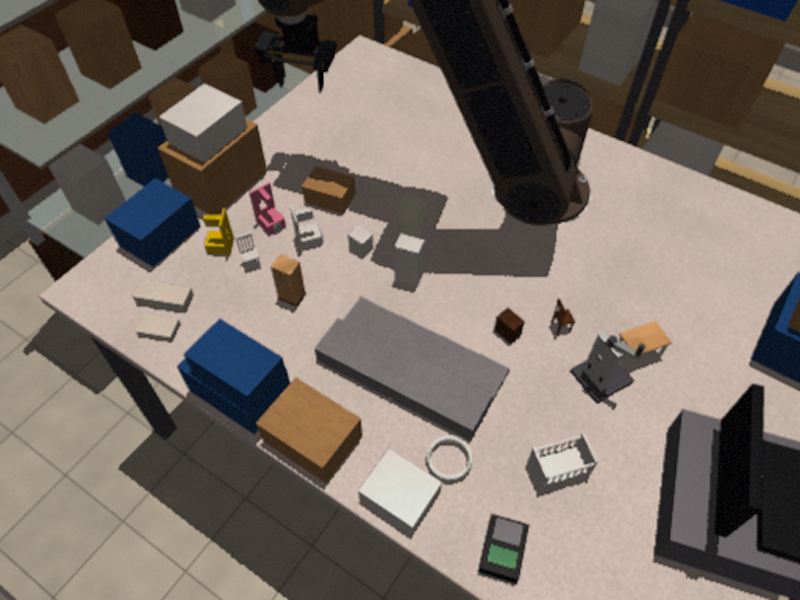

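Top view (800-scale pixels): the candidates for the lamp are the white item at (558,320), pink lamp (610,318), yellow lamp (628,262), and the white chair (583,262). The upright is at (220,345) with its lever pin to the left, near (185,330). Light-wood tall is at (525,248), white tall at (438,340), white low at (504,346), dark low at (317,341), dark chair at (276,375). I choose the white one at (558,320) as the lamp; I'll check it in a close crop, using depth to measure everything.

Run:
```python
from h import *
G={}
for n in("top","scene"):
    f=np.load(n+".npz"); Q=cloud(f["d"],f["K"],f["W"]).reshape(-1,3); C=f["im"].reshape(-1,3)
    m=(Q[:,0]>250)&(Q[:,0]<950)&(abs(Q[:,1])<750)&(Q[:,2]<210)
    t=Q[m&(Q[:,2]<12)]; 
    A=np.c_[t[:,:2],np.ones(len(t))]; 
    print(n,"plane",np.linalg.lstsq(A,t[:,2],rcond=None)[0], np.nanmedian(t[:,2]))
    q=Q[m&(Q[:,2]>12)]; c=C[m&(Q[:,2]>12)]
    g=np.zeros((175,375),np.uint8); ix=((q[:,0]-250)/4).astype(int); iy=((q[:,1]+750)/4).astype(int); g[ix,iy]=255
    g=cv2.morphologyEx(g,cv2.MORPH_CLOSE,np.ones((3,3)))
    k,l=cv2.connectedComponents(g)
    for i in range(1,k):
        s=l[ix,iy]==i
        if s.sum()<15: continue
        p=q[s]; h=np.percentile(p[:,2],97); tp=p[p[:,2]>h-10]
        r=cv2.minAreaRect(tp[:,:2].astype(np.float32))
        print(i,s.sum(),"h%.0f"%h,"rect",np.round(r[0]),np.round(r[1]),round(r[2]),"col",np.median(c[s][p[:,2]>h-10],0), "bbox",p[:,:2].min(0).round(),p[:,:2].max(0).round())
f=np.load("top.npz")["im"]; 
a=cv2.resize(f[180:260,340:430],None,fx=4.4,fy=4.4,interpolation=cv2.INTER_CUBIC)[:350]
f=np.load("top.npz")["im"]; b=cv2.resize(f[195:260,100:190],None,fx=4.4,fy=4.4,interpolation=cv2.INTER_CUBIC)
f=np.load("scene.npz")["im"]; 
c=cv2.resize(f[115:175,125:215],None,fx=4.4,fy=4.4,interpolation=cv2.INTER_CUBIC); e=cv2.resize(f[190:265,345:435],None,fx=4.4,fy=4.4,interpolation=cv2.INTER_CUBIC)
h=300; save("crop1",np.vstack([np.hstack([x[:264] for x in(a,b)]),np.hstack([c[:264],e[:264]])])[:600])
```

```text
top plane [-2.04763956e-04 -1.63809096e-03 -6.51292305e-01] -0.8647202563802239
3 968 h166 rect [450. 372.] [65. 17.] 85 col [126. 126. 116.] bbox [277. 298.] [488. 446.]
4 682 h67 rect [ 335. -442.] [80. 96.] 13 col [93. 74. 55.] bbox [ 288. -497.] [ 383. -387.]
5 93 h94 rect [ 339. -191.] [28. 66.] 18 col [81.5 78.  69.5] bbox [ 312. -227.] [ 354. -164.]
7 123 h90 rect [372. 220.] [36.  5.] 51 col [74. 48. 36.] bbox [336. 206.] [384. 254.]
9 1942 h201 rect [ 449. -641.] [147.   6.] 0 col [71. 68. 63.] bbox [ 348. -750.] [ 549. -628.]
11 4769 h195 rect [571. 611.] [220.  20.] 11 col [30. 29. 27.] bbox [399. 518.] [714. 750.]
12 177 h57 rect [ 424. -272.] [45. 40.] 85 col [201.  203.  187.5] bbox [ 402. -294.] [ 444. -247.]
13 269 h129 rect [ 434. -126.] [41. 56.] 14 col [202. 205. 190.] bbox [ 407. -158.] [460. -94.]
15 187 h59 rect [439. 139.] [51. 37.] 76 col [69. 46. 35.] bbox [409. 111.] [461. 166.]
18 354 h109 rect [ 479. -394.] [53. 47.] 54 col [182.  178.  165.5] bbox [ 439. -427.] [ 514. -355.]
19 368 h109 rect [ 487. -516.] [52. 50.] 42 col [172. 110. 119.] bbox [ 450. -536
[... 2728 characters left out ...]
 bbox [ 589. -750.] [ 754. -636.]
20 487 h122 rect [ 632. -319.] [43. 54.] 8 col [183. 135.  88.] bbox [ 606. -346.] [ 657. -290.]
21 969 h77 rect [668. 373.] [ 61. 109.] 51 col [196. 185. 176.] bbox [608. 316.] [728. 429.]
22 508 h36 rect [ 801. -551.] [ 53. 122.] 24 col [200. 183. 166.] bbox [ 754. -615.] [ 845. -488.]
23 985 h38 rect [861. 358.] [102.  70.] 17 col [79. 94. 82.] bbox [805. 310.] [918. 404.]
24 5565 h164 rect [ 881. -231.] [102. 163.] 0 col [ 30.  64. 108.] bbox [ 819. -344.] [942.  19.]
25 323 h25 rect [ 867. -501.] [52. 82.] 24 col [201. 184. 167.] bbox [ 829. -547.] [ 904. -457.]
26 1638 h55 rect [880. 148.] [102. 120.] 0 col [220. 219. 208.] bbox [829.  87.] [932. 208.]
```

View pics/crop1.png

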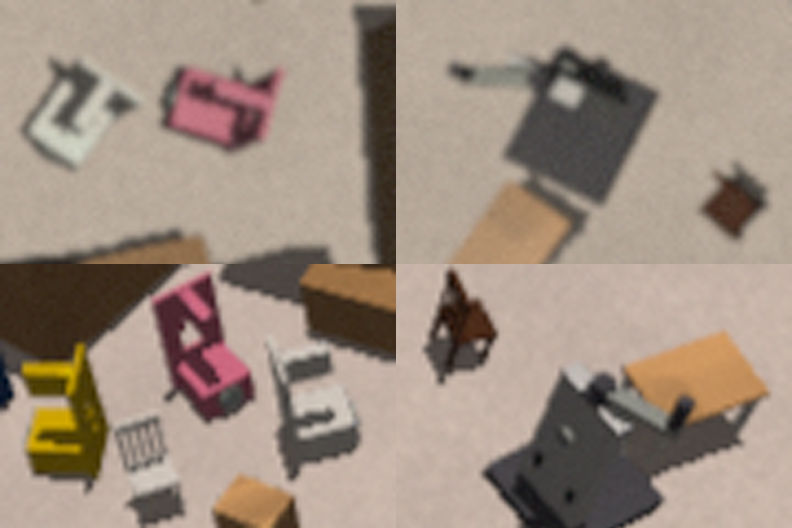

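White lamp confirmed at about (480,-394) mm by the crop: lamp box and fin like the pink and yellow ones, which aren't wanted. The chair has slats. The upright (bottom right) carries the lever, with the pin to its left. Now a closer look at the lamp with the wrist camera.

Call:
drive_tool(
  deltas="0.32 0.2 0.14 0;0.32 0.2 0.14 0;0.32 0.2 0.14 0;0.32 0.2 0.14 0;0.32 0.2 0.14 0;0.32 0.2 0.14 0;0 0 0 0;0 0 0 0",
)

```text
t: 0.77
eef_pos: [424.6, -459.6, 282.4]
tcp_rot: [3.141, -0.0, 0.382]
ft_force: [-1.0, 0.0, -0.2]
opening: 1.002
grip_force: 0.0
```

Run:
```python
from h import *
print(env.state()["eef_pos"],env.state()["tcp_rot"])
im,d,K,W=cam("wrist"); np.savez("w1",im=im,d=d,K=K,W=W); save("w1",im)
Q=cloud(d,K,W); q=Q.reshape(-1,3); m=(q[:,2]>92)&(q[:,2]<116)&(np.hypot(q[:,0]-480,q[:,1]+394)<60)
print(np.nanmedian(q[(abs(q[:,2])<8)][:,2]),m.sum(),q[m].mean(0)); p=q[m]
for lo in(50,70,92,100):
    s=(q[:,2]>lo)&(q[:,2]<120)&(np.hypot(q[:,0]-480,q[:,1]+394)<60);print(lo,cv2.minAreaRect(q[s][:,:2].astype(np.float32)),np.percentile(q[s][:,2],98))
```

```text
[ 424.61699659 -459.57349591  282.39046923] [ 3.14079219e+00 -1.03608527e-04  3.81948132e-01]
-0.5569824540122568 614 [ 485.74860819 -396.24515501  104.96915082]
50 ((480.85186767578125, -392.2951965332031), (55.779823303222656, 45.82707214355469), 53.34323501586914) 106.94274726896634
70 ((480.81512451171875, -392.34375), (55.66050338745117, 45.826568603515625), 53.34721755981445) 106.9468439945608
92 ((480.81378173828125, -392.33734130859375), (55.660701751708984, 45.81499481201172), 53.33388137817383) 106.9690802168791
100 ((480.81378173828125, -392.33734130859375), (55.660701751708984, 45.81499481201172), 53.33388137817383) 106.97940058219949
```

View pics/w1.png

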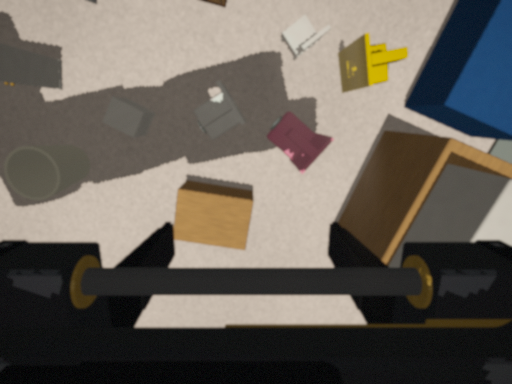

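Run:
```python
from h import *
f=np.load("w1.npz"); q=cloud(f["d"],f["K"],f["W"]).reshape(-1,3)
s=(q[:,2]>95)&(q[:,2]<120)&(np.hypot(q[:,0]-480,q[:,1]+394)<60); p=q[s][:,:2]
a=np.deg2rad(53.34); w=np.array([np.cos(a),np.sin(a)]); dd=np.array([-np.sin(a),np.cos(a)]); c=np.array([480.8,-392.3])
P=(p-c)@np.c_[w,dd]
for lo in np.arange(-24,24,3):
    k=(P[:,1]>=lo)&(P[:,1]<lo+3); 
    if k.sum():print(lo,k.sum(),P[k,0].min().round(1),P[k,0].max().round(1))
s=(q[:,2]>20)&(q[:,2]<50)&(np.hypot(q[:,0]-480,q[:,1]+394)<80);P=(q[s][:,:2]-c)@np.c_[w,dd];print(P.min(0),P.max(0))
```

```text
-24 93 -27.7 27.4
-21 128 -27.9 27.8
-18 30 -19.5 6.9
-15 28 -6.1 5.8
-12 29 -6.0 5.5
-9 28 -6.1 5.9
-6 29 -6.1 5.6
-3 28 -6.0 5.7
0 27 -6.0 5.4
3 27 -6.0 5.7
6 28 -6.1 5.7
9 26 -6.1 5.2
12 27 -6.0 5.7
15 27 -6.1 5.4
18 29 -6.1 5.8
21 16 -6.1 5.2
[-70.36079406 -63.14036702] [25.1329876  38.14632632]
```

Depth gives the lamp pose: T-shaped top at 107, fin point (477.5,-389.9), lamp x heading -36.7°. Before gripping I look at the upright from its +x side.

Call:
drive_tool(
  deltas="0.035 0.4 0.01 -0.0122;0.035 0.4 0.01 -0.0122;0.035 0.4 0.01 -0.0122;0.035 0.4 0.01 -0.0122;0.035 0.4 0.01 -0.0122;0.035 0.4 0.01 -0.0122;0.035 0.4 0.01 -0.0122;0.035 0.4 0.01 -0.0122;0.035 0.4 0.01 -0.0122;0.035 0.4 0.01 -0.0122",
  gripper=0.5,
)

```text
t: 1.65
eef_pos: [457.3, -60.0, 291.6]
tcp_rot: [3.142, 0.001, -0.009]
ft_force: [1.0, -0.5, 0.6]
opening: 0.502
grip_force: 0.0
```

Call:
drive_tool(
  deltas="0.035 0.4 0.01 -0.0122;0.035 0.4 0.01 -0.0122;0.035 0.4 0.01 -0.0122;0.035 0.4 0.01 -0.0122;0.035 0.4 0.01 -0.0122;0.035 0.4 0.01 -0.0122;0.035 0.4 0.01 -0.0122;0.035 0.4 0.01 -0.0122;0 0 0 0;0 0 0 0",
)

```text
t: 2.48
eef_pos: [486.1, 259.6, 298.9]
tcp_rot: [3.14, 0.001, -0.31]
ft_force: [0.3, 0.1, -0.1]
opening: 0.499
grip_force: 0.0
```

Run:
```python
from h import *
for n in("wrist","top"):
    im,d,K,W=cam(n); np.savez(n[0]+"2",im=im,d=d,K=K,W=W); save(n[0]+"2",im)
    Q=cloud(d,K,W).reshape(-1,3); near=np.hypot(Q[:,0]-450,Q[:,1]-373)<100
    print(n,env.state()["eef_pos"])
    for lo,hi in((143,156),(158,172),(180,200)):
        s=near&(Q[:,2]>lo)&(Q[:,2]<hi); 
        if s.sum()>4: print(lo,s.sum(),cv2.minAreaRect(Q[s][:,:2].astype(np.float32)),np.median(Q[s],0))
im=np.load("w2.npz")["im"];save("w2b",cv2.resize(im,(800,600)))
```

```text
wrist [486.12627946 258.46997702 299.07382798]
143 282 ((451.33709716796875, 349.7054443359375), (60.33225631713867, 16.221271514892578), 66.32901000976562) [458.8416661  362.55785399 149.19550351]
158 392 ((451.3377380371094, 374.2232360839844), (63.72319793701172, 15.050088882446289), 87.26317596435547) [453.89736801 362.25554195 163.53542878]
top [486.21283198 257.91349718 299.40702791]
```

View pics/w2b.png

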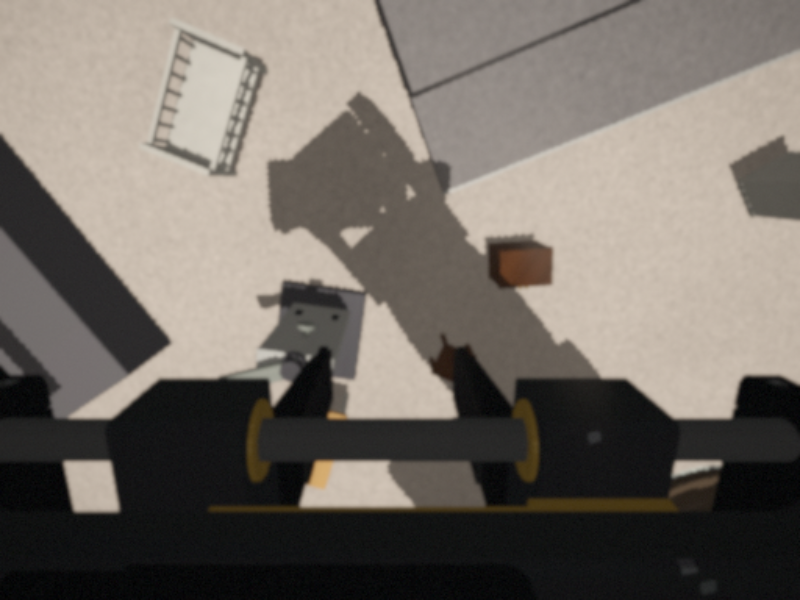

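Wrist view: the stud (white oval) at about (305,325) on the face looking away from the robot, screws beside it; dark chest at (520,265), chair at (445,360). Upright face heading -23.7°, lever about 1.94 rad open. Now go grip the lamp.

Run:
```python
from h import *
f=np.load("w2.npz"); q=cloud(f["d"],f["K"],f["W"]).reshape(-1,3)
a=np.deg2rad(66.33); w=np.array([np.cos(a),np.sin(a)]); n=np.array([np.sin(a),-np.cos(a)]); c=np.array([451.34,349.7])
U=(q[:,:2]-c)@np.c_[w,n]
s=(abs(U[:,0])<28)&(U[:,1]>13)&(U[:,1]<24)&(q[:,2]>90)&(q[:,2]<130)
print(s.sum(),np.c_[U[s],q[s][:,2]].round(1))
```

```text
65 [[  5.2  18.3 107.7]
 [  3.9  18.3 107.3]
 [  2.4  18.8 108.4]
 [  1.8  17.6 104.2]
 [  0.3  18.  104.9]
 [ -0.9  17.9 104.4]
 [ -2.1  17.8 103.6]
 [ -3.3  17.5 102.3]
 [  5.8  18.  111.4]
 [  4.4  18.1 111.3]
 [  3.3  17.9 110.2]
 [  1.8  18.4 111.4]
 [  0.7  18.1 110. ]
 [ -0.4  17.9 109. ]
 [ -1.4  17.4 107.1]
 [ -2.8  17.7 107.7]
 [ -4.   17.6 106.9]
 [ -5.1  17.2 105.3]
 [ -6.6  17.7 106.3]
 [  5.2  17.5 114. ]
 [  3.7  18.  115.2]
 [  2.4  18.2 115.3]
 [  1.4  17.8 113.5]
 [  0.2  17.6 112.6]
 [ -1.   17.5 111.9]
 [ -2.1  17.3 110.9]
 [ -3.6  17.8 112.1]
 [ -4.6  17.4 110.4]
 [ -5.9  17.4 109.9]
 [ -7.2  17.4 109.7]
 [ -8.3  17.  108. ]
 [  5.2  16.  113.5]
 [  3.6  16.7 115.4]
 [  2.1  17.3 116.7]
 [  0.8  17.5 116.9]
 [ -0.7  18.  117.8]
 [ -1.9  17.9 117.4]
 [ -2.8  17.2 114.7]
 [ -4.4  18.  116.6]
 [ -5.4  17.4 114.6]
 [ -6.8  17.8 115.4]
 [ -7.8  17.3 113.4]
 [ -8.7  16.6 110.9]
 [  5.2  14.4 113.1]
 [  3.3  15.8 116.7]
 [  2.1  15.9 116.4]
 [  0.8  15.8 115.9]
 [ -0.5  16.  116. ]
 [ -2.   16.6 117.4]
 [ -3.4  16.9 118. ]
 [ -4.2  16.1 115.1]
 [ -5.6  16.3 115.4]
 [ -6.7  16.2 114.5]
 [ -8.1  16.5 115. ]
 [ -8.8  15.2 110.9]
 [  3.3  14.4 116.4]
 [  1.9  14.7 117.1]
 [  0.6  14.9 117.2]
 [ -0.8  15.2 117.6]
 [ -2.   15.1 117.1]
 [ -3.2  15.1 116.7]
 [ -4.4  15.  115.9]
 [ -5.7  15.1 115.9]
 [ -6.7  14.5 113.8]
 [ -7.8  14.2 112.4]]
```

Call:
drive_tool(
  deltas="-0.005 -0.405 0 -0.0066;-0.005 -0.405 0 -0.0066;-0.005 -0.405 0 -0.0066;-0.005 -0.405 -0.05 -0.0066;-0.005 -0.405 -0.05 -0.0066;-0.005 -0.405 -0.05 -0.0066;-0.005 -0.405 -0.05 -0.0066;-0.005 -0.405 -0.05 -0.0066;-0.005 -0.405 -0.05 -0.0066;-0.005 -0.405 -0.05 -0.0066",
  gripper=0.55,
)

```text
t: 3.42
eef_pos: [479.5, -149.2, 265.0]
tcp_rot: [3.141, -0.0, -0.522]
ft_force: [0.7, 0.5, 0.5]
opening: 0.447
grip_force: 0.0
```

Call:
drive_tool(
  deltas="-0.006 -0.405 -0.05 -0.0066;-0.006 -0.405 -0.05 -0.0066;-0.006 -0.405 -0.05 -0.0066;-0.006 -0.405 -0.05 -0.0066;-0.006 -0.405 -0.05 -0.0066;-0.006 -0.405 -0.05 -0.0066;0 0 0 0;0 0 0 0;0 0 0 0",
)

```text
t: 4.17
eef_pos: [476.1, -389.2, 234.9]
tcp_rot: [-3.141, 0.001, -0.645]
ft_force: [-0.4, 0.8, 0.0]
opening: 0.452
grip_force: 0.0
```

Call:
drive_tool(
  deltas="0.014 -0.007 -0.3 0;0 0 -0.3 0;0 0 -0.3 0;0 0 -0.3 0;0 0 -0.19 0;0 0 0 0;0 0 0 0",
)

```text
t: 4.75
eef_pos: [478.8, -388.6, 96.5]
tcp_rot: [-3.142, 0.001, -0.642]
ft_force: [0.7, -1.2, 0.8]
opening: 0.448
grip_force: 0.0
```

Call:
drive_tool(
  deltas="0 0 0 0;0 0 0 0;0 0 0 0;0 0 0 0;0 0 0 0;0 0 0 0",
  gripper=1,
)

```text
t: 5.25
eef_pos: [479.0, -389.5, 96.4]
tcp_rot: [3.141, -0.001, -0.643]
ft_force: [0.2, 0.4, -0.4]
opening: 0.085
grip_force: 0.0
```

Call:
drive_tool(
  deltas="0 0 0 0;0 0 0 0;0 0 0 0",
)

```text
t: 5.5
eef_pos: [478.9, -389.4, 96.0]
tcp_rot: [3.142, 0.0, -0.643]
ft_force: [-0.4, -0.0, 0.4]
opening: 0.005
grip_force: 0.0
```

Run:
```python
from h import *
im,d,K,W=cam("wrist"); a=im[60:300,100:400]
t,_,_,_=cam("scene"); b=cv2.resize(t[90:190,120:245],(375,300))
save("g1",np.hstack([cv2.resize(a,(375,300)),b]))
```

```text
(no output)
```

View pics/g1.png

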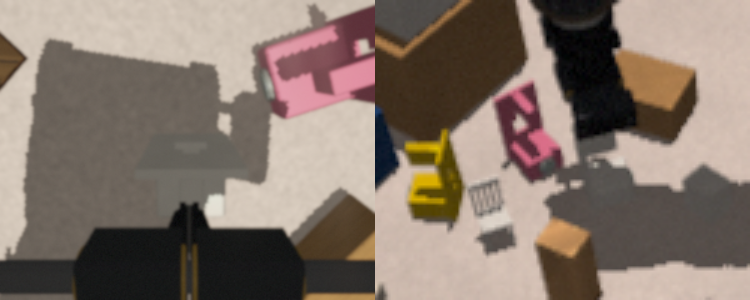

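Run:
```python
from h import *
s=env.state(); print(s["eef_pos"])
for n in("wrist","scene"):
    im,d,K,W=cam(n); q=cloud(d,K,W).reshape(-1,3)
    T=(q[:,:2]-s["eef_pos"][:2])@np.array([[.80,-.6],[.6,.8]]).T.T if 0 else np.c_[(q[:,:2]-s["eef_pos"][:2])@[.801,-.599],(q[:,:2]-s["eef_pos"][:2])@[.599,.801]]
    m=(abs(T[:,0])<70)&(abs(T[:,1])<40)&(q[:,2]>8)&(q[:,2]<125)
    G=np.zeros((18,28),int)
    for x,y,z in np.c_[T[m],q[m][:,2]]:
        i,j=int((y+45)//5),int((x+70)//5); G[i,j]=max(G[i,j],z)
    print(n,"cols lamp x -70.., rows y -45..");print(G)
```

```text
[ 478.93926012 -389.42230608   96.01913974]
wrist cols lamp x -70.., rows y -45..
[[  0   0   0   0   0   0   0   0   0   0   0   0   0   0   0   0   0   0
    0   0   0   0   0   0   0   0   0   0]
 [  0   0   0   0   0   0   0   0   0   0   0   0   0   0   0   0   0   0
    0   0   0   0   0   0   0   0   0   0]
 [  0   0   0   0   0   0   0   0   0   0   0   0   0   0   0   0   0   0
    0   0   0   0   0   0   0   0   0   0]
 [  0   0   0   0   0   0   0   0  31  31  32  30  31  31   0   0   0   0
  106 106   0   0   0   0   0   0   0   0]
 [  0   0   0   0   0   0   0   0  32  32  33  32  33  32   0   0   0   0
  106 106   0   0   0   0   0   0   0   0]
 [  0   0   0   0   0   0   0   0  32  32  32  32  32  32   0   0   0   0
  106 106   0   0   0   0   0   0   0   0]
 [  0   0   0   0   0   0   0   0  32  32  33  32  32  32   0   0   0   0
  106 106   0   0   0   0   0   0   0   0]
 [  0   0   0   0   0   0   0   0   0   0   0   0   0   0   0 106 124 106
  107 107   0   0   0   0   0   0   0   0]
 [  0   0   0   0   0   0   0   0   0   0   0   0   0   0   0 119 124 106
  107 10
[... 2533 characters left out ...]
  0   0   0   0   0   0   0   0  16  36  34  38  39  36  32  17  35  31
  107 106   0   0   0   0   0   0   0   0]
 [  0   0   0   0   0   0   0   0  35  34  14  31  30  23  31  36  34  34
   93 109   0   0   0   0   0   0   0   0]
 [  0   0   0   0   0   0   0   0   0   0  27   0   0  32  21  18   0   0
  102 108   0   0   0   0   0   0   0   0]
 [  0   0   0   0   0   0   0   0   0  10   0   0   0   0   0   0   0   0
    0  69   0   0   0   0   0   0   0   0]
 [  0   0   0   0   0   0   8   0   0   0   0   0   0   0   0   0   0   0
    0   0   0   0   0   0   0   0   0   0]
 [  0   0   0   0   0   0   0   0   0   0   0   0   0   0   0   0   0   0
    0   0   0   0   0   0   0   0   0   0]]
```

Call:
drive_tool(
  deltas="0 0 0.1 0;0 0 0.1 0;0 0 0 0;0 0 0 0",
)

```text
t: 6.03
eef_pos: [479.3, -389.7, 117.2]
tcp_rot: [3.141, -0.002, -0.643]
ft_force: [-0.3, -0.4, 0.0]
opening: 0.005
grip_force: 0.0
```

Run:
```python
from h import *
s=env.state(); print(s)
im,d,K,W=cam("wrist"); 
save("g2",im); q=cloud(d,K,W).reshape(-1,3)
T=np.c_[(q[:,:2]-s["eef_pos"][:2])@[.801,-.599],(q[:,:2]-s["eef_pos"][:2])@[.599,.801],q[:,2]]
m=(abs(T[:,0])<40)&(abs(T[:,1])<40)&(T[:,2]>60); print(np.percentile(T[m&(T[:,0]>18)],[5,50,98],axis=0))
m=(abs(T[:,0])<22)&(abs(T[:,1])<15)&(T[:,2]<200)
for r in T[m][::25]: print(r.round())
```

```text
{'t': 6.0333, 'joints': array([-7.89511449e-01,  5.67200397e-01,  1.66325733e+00, -9.44223369e-05,
        9.09168732e-01,  1.42413575e+00]), 'qvel': array([ 0.00013316,  0.01578286,  0.01723612,  0.0004721 , -0.00888334,
       -0.00192132]), 'tau': array([ 6.61793296e-03, -6.37117910e+01, -2.30740696e+01,  3.89887404e-02,
        2.81859620e-02,  3.37554220e-04]), 'eef_pos': array([ 479.28731606, -389.69463723,  117.20793998]), 'tcp_rot': array([ 3.14123151e+00, -1.93417712e-03, -6.42792584e-01]), 'ft_force': array([-0.34059877, -0.37060463,  0.00105607]), 'moment': array([0.06546696, 0.06251302, 0.03467435]), 'grip_force': 0.0, 'opening': 0.00541140734870913}
[[ 20.7794871  -34.42248868 218.26764086]
 [ 25.4347597    0.26573778 245.19867846]
 [ 35.04080418  37.7883552  258.9502179 ]]
[22.  4. 35.]
[19.  2. 32.]
[ 22.  -1. 105.]
[ 21.   4. 105.]
[ 21. -14. 105.]
[ 20.  -5. 105.]
[ 20.  -1. 106.]
[ 19.   3. 105.]
[-2. 10. 32.]
[ -2. -14.  31.]
[ 18.  -7. 105.]
[ 17.  -3. 107.]
[ 16.   1. 105.]
[-6.  8. 31.]
[-7. 14. 31.]
[ -7. -10.  32.]
[ 14.  -3. 105.]
[ 13.   1. 106.]
[-10.   7.  30.]
[-11.  13.  31.]
[-11. -11.  31.]
[ 11.  -4. 106.]
[ 11.   0. 106.]
[ 10.   4. 105.]
[-15.  12.  32.]
[-15. -12.  32.]
[  8.  -5. 106.]
[  8.  -1. 106.]
[  7.   4. 106.]
[-19.  11.  31.]
[-19. -13.  32.]
[  5.  -6. 106.]
[  5.  -1. 106.]
[  4.  -3. 105.]
[  2.   4. 105.]
[  2.  -1. 106.]
[  1.  -6. 106.]
[ 11.   1. 136.]
[ 12.  -3. 141.]
[ 12.   5. 144.]
[ 12.   4. 146.]
[ 12.   3. 147.]
[ 12.   3. 149.]
[ 12.   4. 150.]
[ 12.   5. 152.]
[ 12.   7. 153.]
[ 12.  -8. 153.]
[ 12.  -5. 155.]
[ 12.  -3. 155.]
[ 11.   0. 155.]
[ 11.   3. 157.]
[ 11.   7. 159.]
[ 12.  -6. 160.]
[ 12.  -3. 162.]
[ 12.   2. 162.]
[ 11.   1. 161.]
[ 11.  -2. 165.]
[ 10.   0. 166.]
[ 11.  -2. 170.]
[ 10.   0. 172.]
[ 11.  -2. 175.]
[ 10.  -1. 177.]
[ 11.   1. 183.]
[ 10.  -0. 186.]
[ -4.  -0. 189.]
[ -6.  -1. 188.]
[ -8.  -1. 189.]
[-11.   0. 188.]
```

View pics/g2.png

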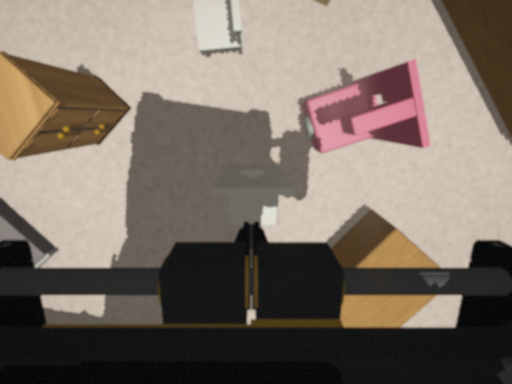

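Run:
```python
from h import *
p=env.camera_params("wrist"); M=np.array(p["mount"]); K=np.array(p["mtx"])
def tips(d,n):
    q=cloud(d,K,M).reshape(-1,3); m=(q[:,2]<25)&(q[:,2]>-70)&(abs(q[:,0])<25)&(abs(q[:,1])<70)
    P=q[m]; o=np.argsort(-P[:,2])[:400:40]; print(n,m.sum()); print(P[o].round())
tips(np.load("w1.npz")["d"],"open"); tips(np.load("w2.npz")["d"],"half")
im,d,K,W=cam("wrist"); tips(d,"closed")
```

```text
open 3087
[[ 10.  48. -15.]
 [  6. -48. -17.]
 [  5. -47. -18.]
 [ -9. -47. -19.]
 [ 11. -49. -20.]
 [ -5.  48. -21.]
 [ 11. -50. -22.]
 [ -4.  48. -23.]
 [  7. -47. -24.]
 [ -9. -47. -25.]]
half 2256
[[ 11. -25. -15.]
 [ -7. -23. -18.]
 [ 10.  26. -19.]
 [ -1.  24. -21.]
 [ -3.  24. -23.]
 [ -1.  24. -24.]
 [ 10. -24. -25.]
 [ -8.  24. -27.]
 [-10.  24. -28.]
 [  4.  24. -29.]]
closed 1590
[[19. -4. 14.]
 [25. 23. 12.]
 [24. 13. 12.]
 [14.  2. 12.]
 [23.  5. 12.]
 [13.  5. 12.]
 [21.  5. 12.]
 [19.  6. 11.]
 [18. -1. 11.]
 [ 5. -4. 11.]]
```

Call:
drive_tool(
  deltas="0 0 0 0;0 0 0 0;0 0 0 0;0 0 0 0;0 0 0 0;0 0 0 0",
  gripper=0.55,
)

```text
t: 6.63
eef_pos: [478.9, -389.4, 116.0]
tcp_rot: [3.142, 0.0, -0.643]
ft_force: [0.2, -0.8, 0.6]
opening: 0.372
grip_force: 0.0
```

Run:
```python
from h import *
p=env.camera_params("wrist"); M=np.array(p["mount"]); K=np.array(p["mtx"])
im,d,K,W=cam("wrist"); q=cloud(d,K,M).reshape(-1,3); m=(q[:,2]<25)&(q[:,2]>-70)&(abs(q[:,0])<25)&(abs(q[:,1])<70)
P=q[m]; o=np.argsort(-P[:,2])[:400:20]; print(P[o].round()); print(env.state()["opening"])
save("g3",cv2.resize(im[150:330],(800,281)))
```

```text
[[-13.  -4.  13.]
 [ 11.  -4.  12.]
 [ 25. -25.  12.]
 [ 21. -11.  11.]
 [ 25. -26.  11.]
 [  3.   4.  11.]
 [ 23.  20.  11.]
 [ 24. -20.  11.]
 [ 24.   7.  11.]
 [ 13.   6.  11.]
 [ 23.  22.  11.]
 [  7.  -4.  11.]
 [-10.  -4.  11.]
 [  7.   3.  11.]
 [ 23. -23.  11.]
 [  5.   5.  11.]
 [  7.   4.  11.]
 [ 19.   6.  11.]
 [-19.  -1.  11.]
 [-13.   6.  11.]]
0.40764464034384795
```

View pics/g3.png

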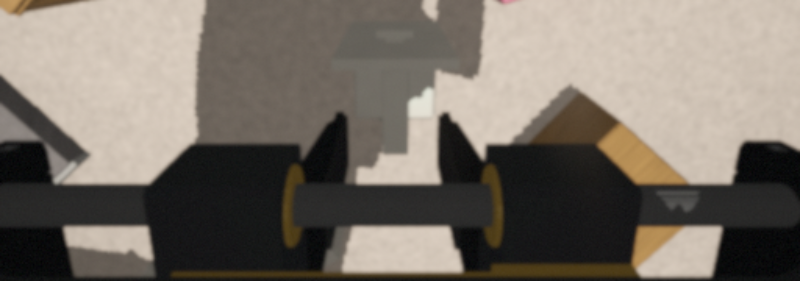

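The gripper view shows the pads' ends about 15 mm behind the reported TCP, not 17 ahead. That's why the jaws closed above the fin at z = 111, and the lamp is untouched. I apply a 32 mm correction and go lower.

Call:
drive_tool(
  deltas="0 0 -0.2 0;0 0 -0.2 0;0 0 -0.12 0;0 0 0 0;0 0 0 0",
)

```text
t: 7.1
eef_pos: [478.9, -389.4, 63.9]
tcp_rot: [-3.142, 0.001, -0.643]
ft_force: [0.0, -0.5, 0.5]
opening: 0.448
grip_force: 0.0
```

Call:
drive_tool(
  deltas="0 0 0 0;0 0 0 0;0 0 0 0;0 0 0 0;0 0 0 0;0 0 0 0;0 0 0 0",
  gripper=1,
)

```text
t: 7.68
eef_pos: [479.0, -389.4, 64.2]
tcp_rot: [3.141, -0.0, -0.643]
ft_force: [-1.1, 0.1, 2.2]
opening: 0.126
grip_force: 30.0
```

Call:
drive_tool(
  deltas="0 0 0.2 0;0 0 0.3 0;0 0 0.35 0;0 0.1 0.35 0.02;0.013 0.2 0.35 0.039;0.013 0.264 0 0.039;0.013 0.264 0 0.039;0.013 0.264 0 0.039;0.013 0.264 0 0.039;0.013 0.264 0 0.039",
)

```text
t: 8.52
eef_pos: [486.4, -226.1, 219.0]
tcp_rot: [-3.141, 0.0, 0.161]
ft_force: [0.3, 0.3, -1.2]
opening: 0.122
grip_force: 30.0
```

Call:
drive_tool(
  deltas="0.013 0.264 0 0.039;0.013 0.264 0 0.039;0.013 0.264 0 0.039;0.013 0.264 0 0.039;0.013 0.264 0 0.039;0.013 0.264 0 0.039;0.013 0.264 0 0.039;0.013 0.264 0 0.039;0.013 0.264 0 0.039;0.013 0.264 0 0.039",
)

```text
t: 9.35
eef_pos: [499.4, 37.9, 219.0]
tcp_rot: [-3.141, 0.0, 1.386]
ft_force: [1.5, 0.2, -1.2]
opening: 0.125
grip_force: 30.0
```

Call:
drive_tool(
  deltas="0.013 0.264 0 0.039;0.013 0.264 0 0.039;0.013 0.264 0 0.039;0.013 0.264 0 0.039;0.013 0.264 0 0.039;0.013 0.264 0 0.039;0.013 0.264 0 0.039;0.013 0.264 0 0.039;0 0 0 0;0 0 0 0",
)

```text
t: 10.18
eef_pos: [509.7, 248.8, 218.6]
tcp_rot: [-3.141, -0.0, 2.362]
ft_force: [0.0, -0.7, -2.4]
opening: 0.122
grip_force: 30.0
```

Call:
drive_tool(
  deltas="0.017 0.244 0 0.0389;0.017 0.244 0 0.0389;0.017 0.244 0 0.0389;0 0 0 0;0 0 0 0;0 0 0 0",
)

```text
t: 10.68
eef_pos: [515.1, 319.9, 218.8]
tcp_rot: [-3.141, -0.0, 2.724]
ft_force: [0.1, -0.6, -2.0]
opening: 0.122
grip_force: 30.0
```

```bash
cat > al.py <<'E'
from h import *
s=env.state(); print(s["eef_pos"],s["tcp_rot"][2])
im,d,K,W=cam("wrist"); np.savez("al",im=im,d=d,K=K,W=W); Q=cloud(d,K,W).reshape(-1,3)
def rect(m): 
    p=Q[m][:,:2]; r=cv2.minAreaRect(p.astype(np.float32)); print(m.sum(),np.round(r[0],1),np.round(r[1],1),round(r[2],2),"z",np.percentile(Q[m][:,2],[5,50,95]).round(1))
    return r
up=np.hypot(Q[:,0]-451,Q[:,1]-350)<45
rect(up&(abs(Q[:,2]-150)<6)); rect((np.hypot(Q[:,0]-451,Q[:,1]-373)<55)&(abs(Q[:,2]-164)<6))
pt=s["eef_pos"][2]-64+106
y=s["tcp_rot"][2]; x=np.array([np.cos(y),np.sin(y)]); T=np.c_[(Q[:,:2]-s["eef_pos"][:2])@x,(Q[:,:2]-s["eef_pos"][:2])@[-x[1],x[0]]]
m=(abs(T[:,1])<40)&(T[:,0]>17)&(T[:,0]<34)&(abs(Q[:,2]-pt)<6); rect(m); print("tool",np.percentile(T[m],[1,50,99],axis=0).round(1))
E
python3 al.py; python3 -c "
from h import *
save('al',cv2.resize(np.load('al.npz')['im'],(700,525)))"
```

```text
[515.12132487 319.85260827 218.8391282 ] 2.723787215036087
763 [453.4 342. ] [58.  55.3] 33.21 z [148.3 149.6 150.8]
1446 [472.7 372.5] [64.3 60.7] 84.76 z [162.  163.6 167.3]
1569 [494.7 328.2] [56.2 10.1] 66.15 z [256.  260.  261.1]
tool [[ 17.3 -26.6]
 [ 24.4   0.9]
 [ 27.   28. ]]
```

View pics/al.png

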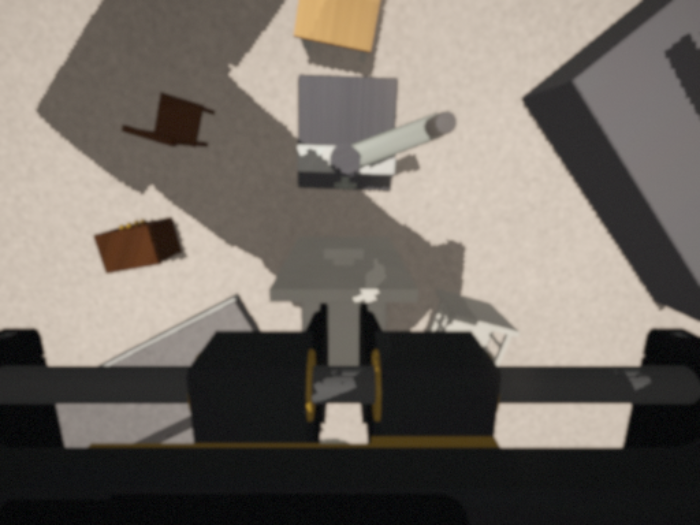

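Wrist view: lamp plate edge (270–415, 290) in the grip, upright's top (298–395, 145–185) with pivot (345,158), stud (345,185), pin (440,122). It looks laterally aligned; next I measure precisely.

Run:
```python
from h import *
f=np.load("al.npz"); Q=cloud(f["d"],f["K"],f["W"]).reshape(-1,3)
a=np.deg2rad(66.33); w=np.array([np.cos(a),np.sin(a)]); n=np.array([np.sin(a),-np.cos(a)]); c=np.array([451.34,349.7])
U=(Q[:,:2]-c)@np.c_[w,n]
def st(m,t): print(t,m.sum(),np.percentile(U[m],[0,2,50,98,100],axis=0).round(1).tolist())
m=(abs(Q[:,2]-150)<2.5)&(abs(U[:,0])<38)&(abs(U[:,1])<14); st(m,"up")
print(cv2.minAreaRect(U[m].astype(np.float32)))
m=(abs(Q[:,2]-110)<14)&(abs(U[:,0])<20)&(U[:,1]>11)&(U[:,1]<26); st(m,"stud")
m=(Q[:,2]>175)&(Q[:,2]<200)&(abs(U[:,0])<60)&(abs(U[:,1])<60); st(m,"pintops")
m=m&(U[:,0]>30);st(m,"pin")
s=(np.array([515.12,319.85])-c)@np.c_[w,n]; print("tcp",s)
```

```text
up 740 [[-30.6, -11.9], [-30.1, -11.0], [-15.2, -1.4], [28.0, 5.2], [29.1, 5.3]]
((-0.6155204772949219, -2.5890121459960938), (59.808231353759766, 15.857912063598633), 3.5923802852630615)
stud 89 [[-8.9, 11.0], [-8.9, 11.1], [-1.2, 14.5], [5.6, 16.6], [5.6, 16.9]]
pintops 1011 [[-30.6, -25.5], [-28.2, -24.2], [5.3, 43.7], [52.0, 52.8], [53.7, 53.8]]
pin 293 [[42.6, -25.5], [42.8, -24.9], [46.7, -20.2], [52.8, -15.3], [53.7, -15.1]]
tcp [-1.73315987 70.39820351]
```

Run:
```python
from h import *
a=np.deg2rad(66.33); w=np.array([np.cos(a),np.sin(a)]); n=np.array([np.sin(a),-np.cos(a)]); c=np.array([451.34,349.7])
for f in("w2","al"):
    f=np.load(f+".npz"); Q=cloud(f["d"],f["K"],f["W"]).reshape(-1,3); U=(Q[:,:2]-c)@np.c_[w,n]
    m=(abs(Q[:,2]-150)<2.5)&(abs(U[:,0])<38)&(abs(U[:,1])<14)
    for lo in range(-32,32,4):
        k=m&(U[:,0]>=lo)&(U[:,0]<lo+4)
        if k.sum(): print(lo,k.sum(),U[k,1].min().round(1),U[k,1].max().round(1),np.median(Q[k,2]).round(1))
    print()
# same on lamp plate back edge
f=np.load("al.npz"); Q=cloud(f["d"],f["K"],f["W"]).reshape(-1,3); U=(Q[:,:2]-np.array([515.12,319.85]))@np.c_[w,n]
m=(abs(Q[:,2]-260.8)<2.5)&(abs(U[:,0])<38)&(U[:,1]<-15)&(U[:,1]>-34)
for lo in range(-32,32,4):
    k=m&(U[:,0]>=lo)&(U[:,0]<lo+4)
    if k.sum(): print(lo,k.sum(),U[k,1].min().round(1),U[k,1].max().round(1),U[k,0].min().round(1),U[k,0].max().round(1))
```

```text
-32 14 -8.1 4.8 148.4
-12 12 2.0 6.0 149.6
-8 5 4.3 6.5 150.7
-4 3 6.9 7.7 151.3
0 4 7.2 8.1 150.0
4 5 4.0 6.9 150.3
8 15 -0.4 6.2 149.3
12 28 -3.2 6.4 149.3
16 28 -4.3 6.7 149.7
20 35 -5.0 6.9 149.3
24 35 -7.2 6.5 149.3
28 16 -8.1 6.7 149.2

-32 61 -11.9 3.4 149.5
-28 98 -11.8 3.4 149.6
-24 99 -11.8 3.4 149.5
-20 95 -11.0 4.3 149.7
-16 85 -11.0 4.3 149.5
-12 57 -11.0 4.3 149.6
-8 1 -11.0 -11.0 148.2
4 6 2.7 5.2 149.1
8 25 1.1 5.2 149.6
12 37 -0.5 5.3 149.4
16 47 -2.1 5.3 149.4
20 56 -3.7 5.3 149.8
24 58 -5.2 5.3 149.5
28 15 -5.2 5.3 149.1

-32 11 -27.0 -21.9 -28.6 -28.0
-28 83 -27.0 -21.5 -28.0 -24.0
-24 84 -27.0 -21.6 -24.0 -20.2
-20 86 -27.1 -21.3 -20.0 -16.0
-16 85 -27.2 -21.5 -15.8 -12.0
-12 81 -27.1 -21.6 -12.0 -8.0
-8 132 -27.0 -15.0 -8.0 -4.3
-4 178 -27.0 -15.0 -3.9 -0.2
0 177 -26.8 -15.0 0.2 3.9
4 103 -26.9 -15.1 4.3 8.0
8 81 -27.0 -21.2 8.0 11.7
12 87 -27.1 -21.4 12.0 15.8
16 89 -27.0 -21.4 16.1 20.0
20 81 -26.9 -21.4 20.1 23.9
24 70 -26.8 -21.2 24.0 27.5
```

Call:
drive_tool(
  deltas="-0.005 -0.011 -0.3 -0.0092;0 0 -0.3 0;0 0 -0.3 0;0 0 -0.015 0;0 0 0 0;0 0 0 0;0 0 0 0",
)

```text
t: 11.32
eef_pos: [515.7, 320.0, 129.6]
tcp_rot: [3.139, 0.002, 2.697]
ft_force: [0.3, -0.1, -1.4]
opening: 0.127
grip_force: 30.0
```

Run:
```python
from h import *
s=env.state(); print(s["eef_pos"],s["tcp_rot"][2],s["ft_force"])
im,d,K,W=cam("wrist"); np.savez("al2",im=im,d=d,K=K,W=W); Q=cloud(d,K,W).reshape(-1,3)
a=np.deg2rad(64.4); w=np.array([np.cos(a),np.sin(a)]); n=np.array([np.sin(a),-np.cos(a)]); c=s["eef_pos"][:2]
U=(Q[:,:2]-c)@np.c_[w,n]
for t,z,lo,hi in(("up",150,-63,-38),("plate",s["eef_pos"][2]+42,-31,-18)):
  m=(abs(Q[:,2]-z)<3)&(abs(U[:,0])<36)&(U[:,1]<hi)&(U[:,1]>lo); print(t,U[m,0].min(),U[m,0].max())
  for l in range(-32,32,8):
    k=m&(U[:,0]>=l)&(U[:,0]<l+8)
    if k.sum()>3: print(l,k.sum(),np.percentile(U[k,1],[2,98]).round(1),np.median(Q[k,2]).round(1))
```

```text
[515.69082944 320.0058341  129.62176626] 2.6973936369177127 [ 0.30094539 -0.0551721  -1.38597256]Traceback (most recent call last):
  File "<stdin>", line 7, in <module>
    return umr_minimum(a, axis, None, out, keepdims, initial, where)
ValueError: zero-size array to reduction operation minimum which has no identity
```

Run:
```python
from h import *
s=env.state(); print(s["eef_pos"],s["tcp_rot"][2])
f=np.load("al2.npz"); Q=cloud(f["d"],f["K"],f["W"]).reshape(-1,3)
a=np.deg2rad(64.4); w=np.array([np.cos(a),np.sin(a)]); n=np.array([np.sin(a),-np.cos(a)]); c=np.array([515.69,320.0])
U=(Q[:,:2]-c)@np.c_[w,n]
for t,z,lo,hi in(("up",150,-90,-58),("plate",171.5,-31,-18)):
  m=(abs(Q[:,2]-z)<3)&(abs(U[:,0])<36)&(U[:,1]<hi)&(U[:,1]>lo); print(t,m.sum(),U[m,0].min(),U[m,0].max())
  for l in range(-32,32,8):
    k=m&(U[:,0]>=l)&(U[:,0]<l+8)
    if k.sum()>3: print(l,k.sum(),np.percentile(U[k,1],[2,98]).round(1),np.median(Q[k,2]).round(1))
```

```text
[515.57344247 320.0458262  129.53086823] 2.697659466250037
up 1718 -31.713977967099485 28.34248301065294
-32 422 [-81.7 -66.1] 149.6
-24 456 [-81.8 -66.1] 149.6
-16 297 [-81.8 -66.1] 149.5
0 12 [-68.2 -66.1] 149.6
8 139 [-71.5 -66.2] 149.6
16 230 [-74.7 -66.2] 149.6
24 162 [-76.6 -65.7] 149.5
plate 1341 -28.960530657702275 27.169200319176188
-32 103 [-26.9 -21.6] 170.9
-24 175 [-26.9 -21.6] 170.8
-16 170 [-26.8 -21.5] 170.9
-8 263 [-26.9 -18.2] 170.9
0 223 [-26.9 -18.3] 171.0
8 175 [-27.  -21.5] 170.9
16 167 [-27.  -21.7] 171.0
24 65 [-26.9 -21.7] 170.8
```

Call:
drive_tool(
  deltas="-0.004 -0.008 -0.022 0;-0.09 0.043 0 0;-0.09 0.043 0 0;-0.09 0.043 0 0;-0.045 0.022 0 0;0 0 0 0;0 0 0 0",
)

```text
t: 11.95
eef_pos: [482.5, 334.6, 125.6]
tcp_rot: [3.141, 0.0, 2.699]
ft_force: [-0.7, 0.5, -2.1]
opening: 0.128
grip_force: 30.0
```

```bash
cat > al3.py <<'E'
from h import *
s=env.state(); print(s["eef_pos"],s["tcp_rot"],s["ft_force"])
im,d,K,W=cam("wrist"); Q=cloud(d,K,W).reshape(-1,3)
a=np.deg2rad(64.4); w=np.array([np.cos(a),np.sin(a)]); n=np.array([np.sin(a),-np.cos(a)]); c=np.array([480.4,336.9])
U=(Q[:,:2]-c)@np.c_[w,n]; P=(s["eef_pos"][:2]-c)@np.c_[w,n]; V=U-P
m=(abs(Q[:,2]-149.6)<3)&(abs(U[:,0])<36)&(U[:,1]<-24)&(U[:,1]>-46)
print("up",m.sum(),U[m].min(0),U[m].max(0),np.median(Q[m,2]))
m=(abs(Q[:,2]-s["eef_pos"][2]-41.5)<4)&(abs(V[:,0])<36)&(V[:,1]<-18)&(V[:,1]>-31)
print("plate",m.sum(),U[m].min(0),U[m].max(0),np.median(Q[m,2]))
E
python3 al3.py
```

```text
[482.51079589 334.63002702 125.55572675] [3.14130258e+00 1.94524687e-04 2.69925353e+00] [-0.73852799  0.45660989 -2.08873512]
up 1380 [-31.68614733 -44.63594848] [ 28.42301676 -24.00083621] 149.5644821389521
plate 1464 [-29.99329796 -28.05029101] [ 26.07960419 -15.11751899] 166.7720496327288
```

Call:
drive_tool(
  deltas="-0.018 0.009 0 0;0 0 0 0;0 0 -0.03 0;0 0 -0.03 0;0 0 0 0",
)

```text
t: 12.42
eef_pos: [480.9, 334.8, 118.6]
tcp_rot: [-3.141, -0.001, 2.698]
ft_force: [-0.1, 0.5, -2.7]
opening: 0.121
grip_force: 30.0
```

Call:
drive_tool(
  deltas="0 0 -0.03 0;0 0 -0.03 0;0 0 -0.03 0;0 0 0 0;0 0 0 0",
)

```text
t: 12.83
eef_pos: [481.0, 335.1, 110.1]
tcp_rot: [-3.141, -0.0, 2.698]
ft_force: [-0.0, 0.1, -2.3]
opening: 0.122
grip_force: 30.0
```

```bash
python3 al3.py
```

```text
[480.97848801 335.05650891 110.11172172] [-3.14132798e+00 -2.87513770e-04  2.69818593e+00] [-0.01619982  0.11397973 -2.30668816]
up 1984 [-31.61859197 -44.70492881] [ 28.43275685 -24.00457862] 149.6866796550098
plate 1574 [-31.61859197 -29.6668342 ] [ 28.2349079  -16.71103365] 151.10001877436355
```

Call:
drive_tool(
  deltas="0 0 -0.02 0;0 0 0 0;0 0 -0.01 0;0 0 0 0;0 0 0 0",
)

```text
t: 13.3
eef_pos: [481.1, 335.1, 107.4]
tcp_rot: [3.141, -0.0, 2.698]
ft_force: [-0.1, 0.6, -1.7]
opening: 0.126
grip_force: 30.0
```

Call:
drive_tool(
  deltas="0 0 -0.01 0;0 0 0 0;0 0 -0.01 0;0 0 0 0;0 0 0 0",
)

```text
t: 13.72
eef_pos: [481.4, 335.2, 106.4]
tcp_rot: [3.14, 0.001, 2.698]
ft_force: [-1.1, -1.8, 9.1]
opening: 0.124
grip_force: 30.0
```

Vertical contact at about 106.4 means the lamp is seated on the shank. Release and rise.

Call:
drive_tool(
  deltas="0 0 0 0;0 0 0 0;0 0 0 0;0 0 0 0",
  gripper=0.6,
)

```text
t: 14.05
eef_pos: [481.0, 335.1, 105.2]
tcp_rot: [-3.142, -0.0, 2.698]
ft_force: [0.2, -0.3, 0.3]
opening: 0.347
grip_force: 0.0
```

Call:
drive_tool(
  deltas="0 0 0.3 0;0 0 0.3 0;0 0 0.3 0;0 0 0.2 0;0 0 0 0;0 0 0 0",
)

```text
t: 14.55
eef_pos: [481.2, 335.2, 216.0]
tcp_rot: [3.14, 0.001, 2.698]
ft_force: [0.0, -0.4, -0.4]
opening: 0.397
grip_force: 0.0
```

Run:
```python
from h import *
s=env.state(); print(s["eef_pos"],s["tcp_rot"][2])
im,d,K,W=cam("wrist"); np.savez("al4",im=im,d=d,K=K,W=W); Q=cloud(d,K,W).reshape(-1,3)
save("al4",cv2.resize(im,(700,525)))
a=np.deg2rad(64.4); w=np.array([np.cos(a),np.sin(a)]); n=np.array([np.sin(a),-np.cos(a)]); c=np.array([455.7,346.6])
U=(Q[:,:2]-c)@np.c_[w,n]
for t,zl,zh,b in (("top150",145,153,(-20,8,-38,38)),("fin",144,153,(8,45,-15,15)),("box",60,90,(5,70,-40,40)),("pin",185,200,(-60,20,20,90)),("lever",158,168,(-60,20,-20,90))):
    m=(Q[:,2]>zl)&(Q[:,2]<zh)&(U[:,1]>b[0])&(U[:,1]<b[1])&(U[:,0]>b[2])&(U[:,0]<b[3])
    if m.sum(): print(t,m.sum(),U[m].min(0).round(1),U[m].max(0).round(1),np.median(Q[m],0).round(1))
for l in range(-20,46,5):
    m=(Q[:,2]>140)&(Q[:,2]<155)&(abs(U[:,0]+18-18*(l>5))<6)&(U[:,1]>l)&(U[:,1]<l+5)
    if m.sum():print(l,np.median(Q[m,2]).round(1))
```

```text
[481.21701772 335.21247027 216.03465253] 2.6982968874205544
top150 1060 [-30.1 -17.7] [29.6  7.9] [450.9 338.7 149. ]
fin 528 [-6.   8.5] [ 5.6 45. ] [478.6 335.1 147.8]
box 825 [-25.2  22.3] [24.3 59.8] [491.  326.   73.4]
pin 226 [ 43.  -32.9] [ 54.  -22.6] [451.1 401.6 193.2]
lever 1290 [ -7.8 -34.9] [52.3 -0.9] [448.8 371.9 163.7]
-20 148.1
-15 149.4
-10 149.7
-5 149.6
0 147.9
5 148.3
10 148.1
15 147.9
20 147.8
25 148.0
30 147.5
35 147.7
40 147.6
45 147.4
```

View pics/al4.png

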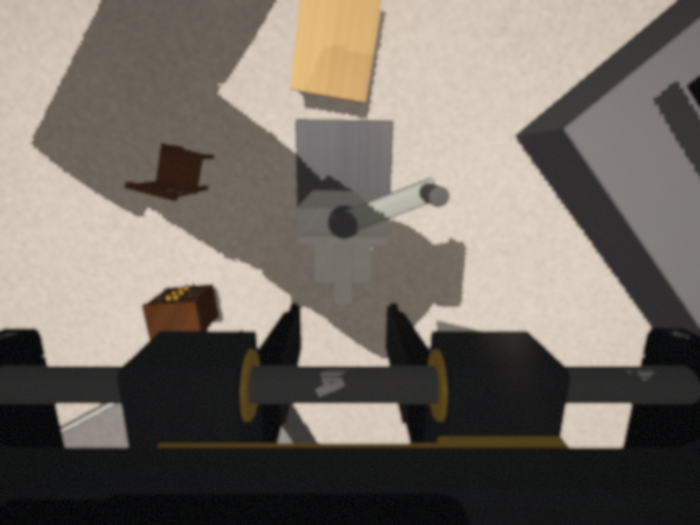

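Lamp hangs home, flush and level (plate top 148, parallel), pivot (343,220), pin (433,193). Next I place the jaws around the pin, closing line across the arm.

Call:
drive_tool(
  deltas="-0.03 0.067 0 -0.0379;-0.03 0.067 0 -0.0379;-0.03 0.067 0 -0.0379;-0.03 0.067 0 -0.0379;-0.03 0.067 0 -0.0379;-0.03 0.067 0 -0.0379;-0.03 0.067 0 -0.0379;-0.03 0.067 0 -0.0379;-0.03 0.067 0 -0.0379;-0.03 0.067 0 -0.0379",
  gripper=0.73,
)

```text
t: 15.43
eef_pos: [450.4, 402.1, 213.5]
tcp_rot: [-3.139, 0.002, 1.502]
ft_force: [0.5, 0.2, 0.3]
opening: 0.266
grip_force: 0.0
```

Call:
drive_tool(
  deltas="0 0 0 0;0 0 0 0;0 0 0 0",
)

```text
t: 15.68
eef_pos: [451.0, 401.7, 214.5]
tcp_rot: [-3.141, 0.001, 1.512]
ft_force: [0.0, 0.5, -0.1]
opening: 0.269
grip_force: 0.0
```

Call:
drive_tool(
  deltas="0 0 -0.2 0;0 0 -0.2 0;0 0 -0.17 0;0 0 0 0;0 0 0 0",
)

```text
t: 16.1
eef_pos: [451.1, 401.6, 157.9]
tcp_rot: [-3.14, 0.001, 1.509]
ft_force: [0.6, -0.9, 0.6]
opening: 0.273
grip_force: 0.0
```

Call:
drive_tool(
  deltas="0.072 -0.01 0 -0.037;0.069 -0.019 0 -0.037;0.067 -0.029 0 -0.037;0.062 -0.038 0 -0.037;0.056 -0.046 0 -0.037;0.049 -0.054 0 -0.037;0.041 -0.06 0 -0.037;0.032 -0.065 0 -0.037",
)

```text
t: 16.77
eef_pos: [496.8, 370.1, 159.9]
tcp_rot: [-3.142, -0.002, 0.573]
ft_force: [-0.1, 1.4, 0.4]
opening: 0.268
grip_force: 0.5
```

Call:
drive_tool(
  deltas="0.023 -0.069 0 -0.037;0.013 -0.071 0 -0.037;0.003 -0.073 0 -0.037;-0.007 -0.072 0 -0.037;-0.017 -0.07 0 -0.037;-0.027 -0.068 0 -0.037;0 0 0 0;0 0 0 0",
)

```text
t: 17.43
eef_pos: [495.2, 327.7, 159.6]
tcp_rot: [-3.141, -0.001, -0.116]
ft_force: [0.5, -0.2, 0.4]
opening: 0.269
grip_force: 0.0
```

Call:
drive_tool(
  deltas="-0.016 -0.032 0 0;-0.018 -0.03 0 0;0 0 0 0;0 0 0 0",
)

```text
t: 17.77
eef_pos: [491.2, 321.5, 158.5]
tcp_rot: [3.141, 0.0, -0.119]
ft_force: [-0.2, 0.6, 1.0]
opening: 0.27
grip_force: 0.0
```

Call:
drive_tool(
  deltas="-0.008 -0.012 0 0;0 0 0 0;0 0 0 0",
)

```text
t: 18.02
eef_pos: [491.0, 321.1, 158.4]
tcp_rot: [-3.14, -0.001, -0.119]
ft_force: [2.8, 5.2, -1.5]
opening: 0.27
grip_force: 2.5
```

Pushing against the stop (about 6 N). Back off, rise and check.

Call:
drive_tool(
  deltas="0.02 0.045 0 0;0 0 0.2 0;0 0 0.3 0;0 0 0.3 0;0.1 0 0.3 0;0.1 0 0.1 0;0 0 0 0",
  gripper=0.3,
)

```text
t: 18.6
eef_pos: [514.3, 325.3, 281.1]
tcp_rot: [-3.139, -0.004, -0.12]
ft_force: [0.4, -0.2, 0.1]
opening: 0.679
grip_force: 0.0
```

Run:
```python
from h import *
for nm in ("wrist","scene","top"):
    im,d,K,W=cam(nm); np.savez("c_"+nm,im=im,d=d,K=K,W=W); Q=cloud(d,K,W).reshape(-1,3)
    a=np.deg2rad(64.4); w=np.array([np.cos(a),np.sin(a)]); n=np.array([np.sin(a),-np.cos(a)]); c=np.array([455.7,346.6])
    U=(Q[:,:2]-c)@np.c_[w,n]
    for t,zl,zh in (("pin",182,200),("lever",158,170)):
        m=(Q[:,2]>zl)&(Q[:,2]<zh)&(abs(U[:,0])<70)&(abs(U[:,1])<70)
        if m.sum(): print(nm,t,m.sum(),np.percentile(U[m],[2,98],axis=0).round(1).tolist())
t=np.load("c_scene.npz")["im"]; save("c1",cv2.resize(t[100:270,60:460],(800,340)))
```

```text
wrist pin 125 [[-3.9, 40.0], [5.9, 49.8]]
wrist lever 615 [[-5.9, -13.2], [7.8, 50.0]]
scene pin 16 [[-5.4, 41.3], [4.2, 53.3]]
scene lever 81 [[-7.9, -12.7], [6.9, 52.1]]
top pin 1 [[-6.1, 46.0], [-6.1, 46.0]]
top lever 12 [[-9.6, 11.3], [-5.2, 48.7]]
```

View pics/c1.png

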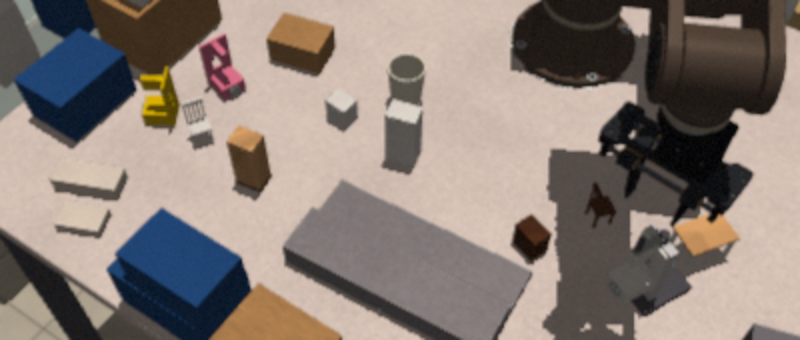

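Scene: lever arm shut over the lamp (at 660,250), measured angle ≈0.02 rad. White wardrobe (403,130), light-wood cupboard (248,158), white cabinet (342,110), dark chest (531,237); no third tall or low piece. Now measure the riser and pieces.

Run:
```python
from h import *
for n in("c_top","c_scene","w1"):
    f=np.load(n+".npz"); Q=cloud(f["d"],f["K"],f["W"]).reshape(-1,3)
    print(n)
    for t,zl,zh,b in(("back",42,58,(620,830,-190,215)),("front",13,28,(500,720,-190,215)),("tall1",115,135,(390,480,-175,-80)),("tall2",110,130,(590,670,-360,-280)),("low2",44,62,(390,460,-310,-235)),("low3",46,65,(395,485,95,185))):
        m=(Q[:,2]>zl)&(Q[:,2]<zh)&(Q[:,0]>b[0])&(Q[:,0]<b[1])&(Q[:,1]>b[2])&(Q[:,1]<b[3])
        if m.sum()<30: continue
        p=Q[m][:,:2].astype(np.float32)
        # keep the largest blob
        r=cv2.minAreaRect(p); print(t,m.sum(),np.round(r[0],1),np.round(r[1],1),round(r[2],1),"z",np.median(Q[m,2]).round(1))
```

```text
c_top
back 2647 [726.2   6.8] [209.  393.4] 0.3 z 49.0
front 2547 [584.8   9.2] [ 96.9 370. ] 3.6 z 19.4
tall1 218 [ 434.6 -126.3] [41.3 55.9] 13.1 z 123.3
tall2 188 [ 628.9 -317.7] [40.8 51.9] 6.5 z 118.1
low2 148 [ 424.6 -271.6] [45.4 38. ] 88.0 z 49.9
low3 120 [469.5 157.1] [55.4 30.5] 89.5 z 52.6
c_scene
back 2996 [733.4  16.2] [208.5 373.4] 2.8 z 51.4
front 2197 [620.8  10.8] [213.8 370.4] 4.5 z 21.2
tall1 180 [ 439.4 -126.4] [45.2 60.2] 11.9 z 124.9
tall2 170 [ 633.2 -318.9] [43.9 54.2] 14.1 z 118.9
low2 114 [ 427.1 -271.9] [48.  42.4] 86.3 z 51.1
low3 94 [473.8 160.2] [50.9 28.9] 76.8 z 55.0
w1
low2 1037 [ 425.5 -270.8] [46.8 39. ] 84.3 z 49.2
```

low3 has meanwhile been knocked, from (441,139) to about (471,158). Now a wrist look over the riser.

Call:
drive_tool(
  deltas="0.08 -0.38 0.03 0.0076;0.08 -0.38 0.03 0.0076;0.08 -0.38 0.03 0.0076;0.08 -0.38 0.03 0.0076;0.08 -0.38 0.03 0.0076;0.08 -0.38 0.03 0.0076;0.08 -0.38 0.03 0.0076;0.08 -0.38 0.03 0.0076;0 0 0 0;0 0 0 0",
)

```text
t: 19.58
eef_pos: [576.0, 19.3, 300.8]
tcp_rot: [-3.141, 0.003, 0.068]
ft_force: [0.1, 0.3, 0.1]
opening: 0.697
grip_force: 0.0
```

```bash
cat > riser.py <<'E'
from h import *
s=env.state(); print(s["eef_pos"],s["tcp_rot"][2])
im,d,K,W=cam("wrist"); np.savez("r1",im=im,d=d,K=K,W=W); Q=cloud(d,K,W).reshape(-1,3)
for t,z,b in(("front",20,(480,720,-200,230)),("back",50,(600,800,-200,230))):
    m=(abs(Q[:,2]-z)<5)&(Q[:,0]>b[0])&(Q[:,0]<b[1])&(Q[:,1]>b[2])&(Q[:,1]<b[3]); p=Q[m]
    print(t,m.sum(),np.median(p[:,2]))
    for lo in range(-180,220,40):
        k=(p[:,1]>lo)&(p[:,1]<lo+6)
        if k.sum()>5: print(lo+3,p[k,0].min().round(1),p[k,0].max().round(1))
    for lo in range(540,800,40):
        k=(p[:,0]>lo)&(p[:,0]<lo+6)
        if k.sum()>5: print("x",lo+3,p[k,1].min().round(1),p[k,1].max().round(1))
E
python3 riser.py
```

```text
[575.95601082  19.28768062 300.80838008] 0.06818360648928201
front 13536 19.465542354575007
-177 551.9 590.1
-137 549.2 640.4
-97 546.4 637.7
-57 545.5 636.4
-17 542.7 633.7
23 540.2 631.0
63 537.1 628.2
103 534.5 625.5
143 490.4 622.8
183 528.9 620.1
x 543 -65.2 193.2
x 583 -174.1 195.4
x 623 -171.6 181.4
back 17881 49.464200883642434
-137 642.8 732.1
-97 640.1 729.3
-57 638.8 726.6
-17 636.0 723.8
23 633.3 722.4
63 630.6 719.8
103 627.8 717.0
143 625.1 714.1
183 622.3 711.5
x 623 131.5 197.5
x 663 -169.0 200.2
x 703 -166.3 203.2
```

Call:
drive_tool(
  deltas="-0.232 -0.243 -0.2 0.008;-0.232 -0.243 -0.2 0.008;-0.232 -0.243 -0.2 0.008;-0.232 -0.243 -0.2 0.008;-0.232 -0.243 -0.2 0.008;-0.232 -0.243 -0.2 0.008;0 0 0 0;0 0 0 0",
  gripper=0,
)

```text
t: 20.3
eef_pos: [436.1, -124.3, 181.5]
tcp_rot: [-3.14, 0.002, 0.221]
ft_force: [-0.2, 0.2, 0.9]
opening: 1.003
grip_force: 0.0
```

Call:
drive_tool(
  deltas="0.005 -0.02 -0.4 0;0 0 -0.4 0;0 0 -0.4 0;0 0 0 0;0 0 0 0",
)

```text
t: 20.72
eef_pos: [437.9, -125.6, 61.9]
tcp_rot: [-3.139, 0.003, 0.224]
ft_force: [0.1, 0.9, 0.2]
opening: 1.005
grip_force: 0.0
```

Call:
drive_tool(
  deltas="0 0 0 0;0 0 0 0;0 0 0 0;0 0 0 0;0 0 0 0;0 0 0 0",
  gripper=1,
)

```text
t: 21.22
eef_pos: [438.0, -127.1, 63.0]
tcp_rot: [3.141, -0.001, 0.222]
ft_force: [-0.7, 1.1, 0.2]
opening: 0.634
grip_force: 0.5
```

Call:
drive_tool(
  deltas="0 0 0 0;0 0 0 0;0 0 0 0;0 0 0.2 0;0 0 0.4 0;0 0 0.2 0;0.3 0.18 0 -0.007;0.3 0.18 0 -0.007;0.3 0.18 0 -0.007;0.3 0.18 0 -0.007",
)

```text
t: 22.05
eef_pos: [558.9, -54.1, 142.5]
tcp_rot: [3.141, -0.0, 0.132]
ft_force: [0.5, -0.9, -1.8]
opening: 0.588
grip_force: 30.0
```

Call:
drive_tool(
  deltas="0.3 0.18 0 -0.007;0.3 0.18 0 -0.007;0.3 0.18 0 -0.007;0.3 0.18 0 0;0 0 0 0;0 0 0 0",
)

```text
t: 22.55
eef_pos: [678.0, 18.0, 141.0]
tcp_rot: [-3.142, 0.002, 0.07]
ft_force: [-0.6, 0.6, -1.4]
opening: 0.589
grip_force: 30.0
```

Call:
drive_tool(
  deltas="0 0 -0.15 -0.002;0 0 -0.1 0;0 0 -0.02 0;0 0 0 0;0 0 0 0",
)

```text
t: 22.97
eef_pos: [677.6, 16.6, 115.6]
tcp_rot: [3.141, 0.0, 0.061]
ft_force: [-0.8, 0.4, -1.5]
opening: 0.589
grip_force: 30.0
```

Call:
drive_tool(
  deltas="0 0 -0.015 0;0 0 -0.01 0;0 0 0 0;0 0 0 0",
)

```text
t: 23.3
eef_pos: [677.8, 17.0, 113.1]
tcp_rot: [3.142, -0.0, 0.062]
ft_force: [0.1, -0.7, -1.3]
opening: 0.588
grip_force: 30.0
```

Call:
drive_tool(
  deltas="0 0 -0.01 0;0 0 -0.005 0;0 0 0 0;0 0 0 0",
)

```text
t: 23.63
eef_pos: [678.0, 17.1, 112.6]
tcp_rot: [3.141, -0.001, 0.062]
ft_force: [-3.0, 0.8, 7.4]
opening: 0.589
grip_force: 30.0
```

Call:
drive_tool(
  deltas="0 0 0 0;0 0 0 0;0 0 0 0;0 0 0 0;0 0 0 0;0 0 0.1 0;0 0 0.3 0;0 0 0.4 0;0 0 0.2 0",
  gripper=0,
)

```text
t: 24.38
eef_pos: [678.8, 17.0, 216.3]
tcp_rot: [3.141, -0.004, 0.062]
ft_force: [1.4, 0.7, 0.9]
opening: 0.997
grip_force: 0.0
```

Call:
drive_tool(
  deltas="-0.052 -0.373 -0.03 0.004;-0.052 -0.373 -0.03 0.004;-0.052 -0.373 -0.03 0.004;-0.052 -0.373 -0.03 0.004;-0.052 -0.373 -0.03 0.004;-0.052 -0.373 -0.03 0.004;-0.052 -0.373 -0.03 0.004;-0.052 -0.373 -0.03 0.004;-0.052 -0.373 -0.03 0.004;0 0 0 0",
)

```text
t: 25.22
eef_pos: [629.3, -325.0, 184.1]
tcp_rot: [3.14, 0.001, 0.171]
ft_force: [0.4, -0.0, -0.5]
opening: 1.0
grip_force: 0.0
```

```bash
cat > chk.py <<'E'
from h import *
B=np.array([677.5,17]); F=np.array([587,11.5]); x=np.array([.998,.0633]); y=np.array([-.0633,.998])
import sys
for n in("top","scene"):
    im,d,K,W=cam(n); np.savez("k_"+n,im=im,d=d,K=K,W=W); Q=cloud(d,K,W).reshape(-1,3)
    for t,O,zl,zh,hx in(("back",B,155,190,45),("front",F,60,90,40)):
        L=(Q[:,:2]-O)@np.c_[x,y]; m=(Q[:,2]>zl)&(Q[:,2]<zh)&(abs(L[:,0])<hx)&(abs(L[:,1])<185)
        if m.sum()<20: continue
        p=L[m]; g=np.sort(p[:,1]); cuts=np.where(np.diff(g)>10)[0]; ed=[g[0]]+[v for c in cuts for v in(g[c],g[c+1])]+[g[-1]]
        for a,b in zip(ed[::2],ed[1::2]):
            k=(p[:,1]>=a)&(p[:,1]<=b)
            if k.sum()>20: r=cv2.minAreaRect(p[k].astype(np.float32)); print(n,t,np.round(r[0],1),np.round(r[1],1),round(r[2],1),"z",np.median(Q[m][k,2]).round(1),k.sum())
    for t,zl,zh,b in(("tall2",110,130,(590,670,-360,-280)),("low2",44,62,(370,480,-330,-225)),("low3",46,65,(390,510,80,200))):
        m=(Q[:,2]>zl)&(Q[:,2]<zh)&(Q[:,0]>b[0])&(Q[:,0]<b[1])&(Q[:,1]>b[2])&(Q[:,1]<b[3])
        if m.sum()<30: continue
        r=cv2.minAreaRect(Q[m][:,:2].astype(np.float32)); print(n,t,m.sum(),np.round(r[0],1),np.round(r[1],1),round(r[2],1),"z",np.median(Q[m,2]).round(1))
E
python3 chk.py
```

```text
top back [-3.8 -1.2] [43.6 55.6] 1.1 z 172.4 233
top low3 144 [477.3 159.9] [50.3 37.2] 68.5 z 52.7
scene back [ 0.7 -1.3] [42.9 57.7] 0.1 z 174.6 290
scene tall2 170 [ 631.9 -319.7] [46.  53.9] 7.9 z 118.9
scene low2 118 [ 427.1 -271. ] [50.4 44.4] 85.4 z 50.6
scene low3 164 [480.4 158. ] [51.5 38.3] 69.7 z 55.3
```

Call:
drive_tool(
  deltas="0 0 0 0;0.01 0 -0.4 0;0 0 -0.4 0;0 0 -0.42 0;0 0 0 0;0 0 0 0",
)

```text
t: 25.82
eef_pos: [631.9, -317.1, 62.1]
tcp_rot: [-3.139, 0.002, 0.176]
ft_force: [0.0, -0.7, 0.5]
opening: 1.0
grip_force: 0.0
```

Call:
drive_tool(
  deltas="0 0 0 0;0 0 0 0;0 0 0 0;0 0 0 0;0 0 0 0;0 0 0 0;0 0 0 0;0 0 0 0;0 0 0 0",
  gripper=1,
)

```text
t: 26.57
eef_pos: [632.0, -318.7, 62.8]
tcp_rot: [3.141, -0.0, 0.175]
ft_force: [-0.3, -0.2, 2.0]
opening: 0.526
grip_force: 29.7
```

Call:
drive_tool(
  deltas="0 0 0.2 0;0 0 0.4 0;0 0 0.2 0;0.087 0.376 0 -0.006;0.087 0.376 0 -0.006;0.087 0.376 0 -0.006;0.087 0.376 0 -0.006;0.087 0.376 0 -0.006;0.087 0.376 0 -0.006;0 0 0 0",
)

```text
t: 27.4
eef_pos: [685.0, -86.6, 142.4]
tcp_rot: [-3.14, 0.0, 0.065]
ft_force: [-0.5, -0.7, -0.8]
opening: 0.527
grip_force: 29.7
```

Call:
drive_tool(
  deltas="0 0 0 0;0 0 -0.15 0;0 0 -0.09 0;0 0 -0.03 0;0 0 0 0;0 0 0 0",
)

```text
t: 27.9
eef_pos: [684.1, -93.9, 115.7]
tcp_rot: [3.142, 0.0, 0.061]
ft_force: [-0.5, -0.3, -1.7]
opening: 0.528
grip_force: 29.7
```

Call:
drive_tool(
  deltas="0 0 -0.015 0;0 0 -0.01 0;0 0 -0.005 0;0 0 -0.005 0;0 0 0 0;0 0 0 0",
)

```text
t: 28.4
eef_pos: [684.4, -93.1, 112.8]
tcp_rot: [3.141, -0.001, 0.062]
ft_force: [-0.4, 0.6, 4.1]
opening: 0.527
grip_force: 29.7
```

Call:
drive_tool(
  deltas="0 0 0 0;0 0 0 0;0 0 0 0;0 0 0 0;0 0 0 0;0 0 0.1 0;0 0 0.3 0;0 0 0.4 0;0 0 0.2 0",
  gripper=0,
)

```text
t: 29.15
eef_pos: [685.1, -93.3, 217.2]
tcp_rot: [3.14, -0.004, 0.062]
ft_force: [0.3, 0.2, 1.2]
opening: 0.994
grip_force: 0.0
```

Call:
drive_tool(
  deltas="-0.322 -0.222 -0.1 -0.0056;-0.322 -0.222 -0.1 -0.0056;-0.322 -0.222 -0.1 -0.0056;-0.322 -0.222 -0.1 -0.0056;-0.322 -0.222 -0.1 -0.0056;-0.322 -0.222 -0.1 -0.0056;-0.322 -0.222 -0.1 -0.0056;-0.322 -0.222 -0.1 -0.0056;0 0 0 0;0 0 0 0",
)

```text
t: 29.98
eef_pos: [425.5, -271.9, 132.7]
tcp_rot: [3.141, -0.0, -0.082]
ft_force: [0.3, -0.7, 0.8]
opening: 1.002
grip_force: 0.0
```

```bash
python3 chk.py
```

```text
top back [  -3.1 -110.5] [49.  42.7] 85.8 z 166.6 206
top back [-4.  -1.4] [56.3 41.8] 89.7 z 172.8 231
top low3 155 [477.1 159.2] [51.3 36.6] 69.2 z 52.5
scene back [   0.2 -111.8] [52.8 44.3] 89.8 z 168.8 230
scene back [-0.6 -2. ] [57.2 44.6] 87.5 z 174.4 294
scene low2 115 [ 425.8 -273.1] [48.2 43.3] 86.9 z 50.7
scene low3 169 [479.6 159.3] [53.4 41.7] 73.0 z 55.2
```

Both talls stand square on the back step. Now low2.

Call:
drive_tool(
  deltas="0 0 -0.35 0;0 0 -0.4 0;0 0 -0.4 0;0 0 -0.12 0;0 0 0 0;0 0 0 0",
)

```text
t: 30.58
eef_pos: [427.5, -270.1, 5.2]
tcp_rot: [-3.141, 0.0, -0.077]
ft_force: [-0.6, -0.1, -0.1]
opening: 1.002
grip_force: 0.0
```

Call:
drive_tool(
  deltas="0 0 0 0;0 0 0 0;0 0 0 0;0 0 0 0;0 0 0 0;0 0 0 0;0 0 0 0;0 0 0 0;0 0 0 0;0 0 0 0",
  gripper=1,
)

```text
t: 31.42
eef_pos: [426.6, -270.7, 5.2]
tcp_rot: [3.141, -0.0, -0.079]
ft_force: [0.1, 0.6, 1.7]
opening: 0.483
grip_force: 29.9
```

Call:
drive_tool(
  deltas="0 0 0.2 0;0 0 0.4 0;0.227 0.324 0 0.0065;0.227 0.324 0 0.0065;0.227 0.324 0 0.0065;0.227 0.324 0 0.0065;0.227 0.324 0 0.0065;0.227 0.324 0 0.0065;0.227 0.324 0 0.0065;0 0 0 0",
)

```text
t: 32.25
eef_pos: [588.4, -39.0, 65.1]
tcp_rot: [-3.141, -0.002, 0.07]
ft_force: [-1.3, 0.6, -1.2]
opening: 0.481
grip_force: 29.9
```

Call:
drive_tool(
  deltas="0 0 0 0;0 0 -0.2 0;0 0 -0.12 0;0 0 -0.04 0;0 0 0 0;0 0 0 0",
)

```text
t: 32.75
eef_pos: [585.2, -44.6, 29.2]
tcp_rot: [-3.142, 0.001, 0.063]
ft_force: [0.4, 0.1, -0.6]
opening: 0.484
grip_force: 29.9
```

Call:
drive_tool(
  deltas="0 0 -0.02 0;0 0 -0.015 0;0 0 -0.005 0;0 0 -0.005 0;0 0 0 0;0 0 0 0",
)

```text
t: 33.25
eef_pos: [585.6, -44.0, 25.2]
tcp_rot: [3.141, -0.0, 0.064]
ft_force: [-2.2, -2.0, 4.4]
opening: 0.482
grip_force: 29.9
```

Call:
drive_tool(
  deltas="0 0 0 0;0 0 0 0;0 0 0 0;0 0 0 0;0 0 0 0;0 0 0.1 0;0 0 0.3 0;0 0 0.4 0;0 0 0.2 0",
  gripper=0,
)

```text
t: 34.0
eef_pos: [586.4, -44.0, 128.9]
tcp_rot: [3.141, -0.003, 0.064]
ft_force: [0.7, 0.2, 0.7]
opening: 0.992
grip_force: 0.0
```

Call:
drive_tool(
  deltas="-0.178 0.338 0 -0.0214;-0.178 0.338 0 -0.0214;-0.178 0.338 0 -0.0214;-0.178 0.338 0 -0.0214;-0.178 0.338 0 -0.0214;-0.178 0.338 0 -0.0214;0 0 0 0;0 0 0 0",
)

```text
t: 34.67
eef_pos: [478.0, 160.4, 125.5]
tcp_rot: [-3.141, -0.001, -0.336]
ft_force: [0.2, 0.1, 0.1]
opening: 1.002
grip_force: 0.0
```

Call:
drive_tool(
  deltas="0 0 -0.35 0;0 0 -0.4 0;0 0 -0.4 0;0 0 -0.04 0;0 0 0 0;0 0 0 0",
)

```text
t: 35.17
eef_pos: [479.6, 158.4, 7.0]
tcp_rot: [-3.141, -0.001, -0.34]
ft_force: [0.1, -0.2, 0.6]
opening: 0.999
grip_force: 0.0
```

Call:
drive_tool(
  deltas="0 0 0 0;0 0 0 0;0 0 0 0;0 0 0 0;0 0 0 0;0 0 0 0;0 0 0 0;0 0 0 0;0 0 0 0;0 0 0 0",
  gripper=1,
)

```text
t: 36.0
eef_pos: [478.7, 158.9, 5.8]
tcp_rot: [3.142, -0.0, -0.339]
ft_force: [0.2, 0.0, 4.2]
opening: 0.523
grip_force: 30.0
```

Call:
drive_tool(
  deltas="0 0 0.2 0;0 0 0.4 0;0.245 -0.17 0 0.0321;0.245 -0.17 0 0.0321;0.245 -0.17 0 0.0321;0.245 -0.17 0 0.0321;0 0 0 0;0 0 -0.2 0;0 0 -0.12 0;0 0 0 0",
)

```text
t: 36.83
eef_pos: [574.7, 91.0, 31.1]
tcp_rot: [-3.142, 0.005, 0.063]
ft_force: [-0.4, -0.7, 0.1]
opening: 0.521
grip_force: 30.0
```

Call:
drive_tool(
  deltas="0 0 -0.03 0;0 0 -0.02 0;0 0 0 0;0 0 0 0",
)

```text
t: 37.17
eef_pos: [576.7, 91.1, 29.1]
tcp_rot: [3.142, -0.001, 0.064]
ft_force: [1.1, -0.3, -0.1]
opening: 0.524
grip_force: 30.0
```

Call:
drive_tool(
  deltas="0 0 -0.02 0;0 0 -0.005 0;0 0 -0.005 0;0 0 0 0;0 0 0 0",
)

```text
t: 37.58
eef_pos: [576.7, 90.9, 25.8]
tcp_rot: [3.142, -0.0, 0.064]
ft_force: [-0.5, 0.1, -0.2]
opening: 0.522
grip_force: 30.0
```

Call:
drive_tool(
  deltas="0 0 -0.005 0;0 0 -0.005 0;0 0 0 0;0 0 0 0",
)

```text
t: 37.92
eef_pos: [576.7, 90.9, 25.7]
tcp_rot: [3.141, -0.001, 0.064]
ft_force: [-4.3, -0.2, 12.7]
opening: 0.524
grip_force: 30.0
```

Contact. Release, rise, retreat and check all.

Call:
drive_tool(
  deltas="0 0 0 0;0 0 0 0;0 0 0 0;0 0 0 0;0 0 0 0;0 0 0.1 0;0 0 0.3 0;0 0 0.4 0;0 0 0.3 0",
  gripper=0,
)

```text
t: 38.67
eef_pos: [576.8, 90.9, 137.5]
tcp_rot: [3.142, -0.001, 0.064]
ft_force: [-0.0, -1.0, 1.0]
opening: 0.995
grip_force: 0.0
```

Call:
drive_tool(
  deltas="-0.15 -0.2 0.3 0;-0.15 -0.2 0.3 0;-0.1 -0.3 0.2 0;0 -0.4 0 0;0 -0.4 0 0;0 -0.4 0 0;0 -0.4 0 0;0 -0.4 0 0;0 0 0 0;0 0 0 0",
)

```text
t: 39.5
eef_pos: [536.2, -180.9, 215.0]
tcp_rot: [3.142, -0.0, 0.061]
ft_force: [-0.3, -0.4, 0.1]
opening: 1.001
grip_force: 0.0
```

```bash
python3 chk.py
python3 - <<'E'
from h import *
f=np.load("k_scene.npz"); t=f["im"]; save("fin",cv2.resize(t[90:290,60:460],(800,400)))
Q=cloud(f["d"],f["K"],f["W"]).reshape(-1,3)
a=np.deg2rad(64.4); w=np.array([np.cos(a),np.sin(a)]); n=np.array([np.sin(a),-np.cos(a)]); U=(Q[:,:2]-[455.7,346.6])@np.c_[w,n]
for l,zl,zh in(("lever",158,170),("lamp",140,154)):
    m=(Q[:,2]>zl)&(Q[:,2]<zh)&(abs(U[:,0])<70)&(abs(U[:,1])<70); print(l,np.percentile(U[m],[2,98],axis=0).round(1).tolist())
E
```

```text
top back [  -3.1 -110.4] [49.  42.1] 85.4 z 167.1 204
top back [-4.4 -1.2] [56.4 41. ] 89.7 z 172.3 231
top front [ -8.  -56.2] [44.9 39.7] 86.7 z 68.8 155
top front [-8.4 78.4] [38.1 50. ] 1.0 z 72.2 165
scene back [   0.5 -111.5] [51.9 44. ] 88.6 z 168.8 228
scene back [ 0.1 -1.6] [57. 42.] 89.9 z 174.3 293
scene front [ -4.3 -57.9] [47.5 40.8] 85.0 z 71.1 134
scene front [-5.7 78.5] [42.3 49.2] 0.0 z 74.5 190
lever [[-7.6, -11.6], [6.6, 51.7]]
lamp [[-29.1, -13.3], [28.3, 50.5]]
```

View pics/fin.png

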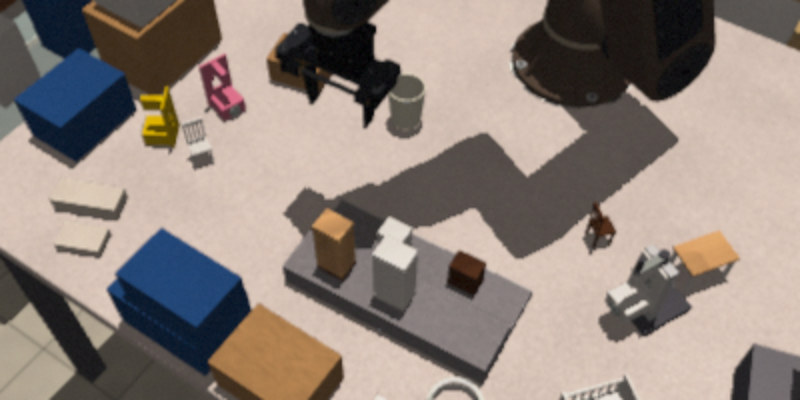

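The final view shows both talls on the back step (333,240; 395,270), both lows on the front step (395,232; 466,270), and the lamp hung with the lever shut (645,290). The bystanders are in place.

```bash
python3 -c "
from cell import env
print(env.job_done())"
```

```text
the job is handed in; nothing more can be done
None
```

I handed the job in at about 40 s of robot time: the lamp hangs home with the lever shut, the two tall cupboards are square on the back step and the two low cabinets on the front step; tall3 and low1 were absent, and the judge gave no verdict.

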